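# Find the heavy side of a generator rotor by feel and hold it down

### The arm

A 6-joint arm with a two-finger parallel gripper is mounted at the origin on the work surface. World frame = base frame: x ahead of the robot, y to its left, z up, the work surface at z = 0. Lengths are in m, angles in rad, forces in N, time in s.
With the tool pointing down it reaches from about 0.425 to 0.95 m from the base axis. Payload 3.5 kg.
Tool frame: the origin (TCP) lies at the very end of the fingers, on their centre line; the grasp point (between the pads) lies 19 mm behind it; y points along the fingers, z is the direction in which the jaws open and shut, and the axes are right-handed (so a half turn about y gives the same grasp; the last joint's range is limited). The gripper opens to 85 mm and grips with 20 to 120 N. Pads are 22 mm wide; open, the fingers measure 114 mm over their backs; the gripper's body (76 mm by 85 mm) begins 54 mm behind the grasp point. The pads swing forward as they close: fully open they stand 13 mm farther back than shut.
Start: joints at [-1.309, 0.286, 1.577, -0, 1.279, -0.15], TCP at [0.27, -0.619, 0.231] pointing down, gripper open.
Joint ranges: [-2.77, 2.77], [-0.9, 2.22], [0.21, 2.48], [-1.53, 4.67], [0.24, 2.81], [-2.84, 2.84]. Speed limits (rad/s): [2.79, 2.79, 3.14, 3.14, 3.14, 3.14].

### API

Orientations are given as a unit quaternion [x, y, z, w].
In Python, from plant import ctrl gives the robot as it stands. The module is installed in compiled form; this text tells all that it offers.
- The arm moves only by the tool jog_arm, never from a script. Its argument "deltas" is a list of rows, each a list of 3 entries, a list of its own where there are three numbers: the turn, a rotation vector about the tool's x, y, z in rad, then the shift along the tool's x, y, z in m, then the opening, from 0 (shut) to 1 (fully open). In form: [[[wx, wy, wz], [dx, dy, dz], gripper], ...]. A call has 1 to 10 rows; each row is the pose to reach, as a shift and turn from the pose measured when the call began, along the tool's axes at that moment; what a row does not reach only later rows make up. A row lasts 1/12 s, in which the tool goes at most 41.7 mm and 7.16 degrees, less where a joint would pass 70% of its speed; a pose out of reach is approached as far as the arm can. A call with a gripper value outside its range is refused whole. The fingers move at their own pace and stop on an object; "force" is the grip in N (left out, the last holds). Time passes only in rows, so rows that repeat a pose let the fingers close. It gives the time, the measured TCP pose, the force and the opening at its end, in the units of the state.
- ctrl.get_state(): the state, without advancing time (a new reading comes with each control period).
- ctrl.read_camera(name): name is "scene" or "side" or "wrist"; returns a dict with "pixels" (420x560x3 uint8, blue, green, red), "range_z" (420x560 float32, m along the optical axis (not along the pixel's ray), 0 where there is no reading), "fx", "fy", "cx", "cy" (pixels), "T" (4x4, takes a point from camera to world coordinates); the wrist camera has in their place "mount" (4x4, takes a point from camera to tool coordinates, whose origin is the TCP and whose axes are the tool frame's). Camera axes: x right, y up, looking along -z (the intrinsics and any distortion apply to the point x, -y, -z); pixel columns grow to the right and rows downward; lengths in m; the calibration is good to about 2 mm. A picture is of the moment at which its call begins: read the wrist's pose just before it.
- ctrl.sign_off(): hands the job in, once; it reports no verdict.
The state is a dict: "time": time; "qpos": joint angles; "dq": joint speeds; "joint_efforts": joint torques, N m; "eef_pos": TCP position; "tcp_rot": TCP orientation; "contact_force": force on the tool from outside, world axes, zero at the start; "wrist_torque": the same for the moment, N m; "opening": opening from 0.0 (shut) to 1.0 (fully open).
Only numpy, scipy, OpenCV 4.12 (cv2) and the standard library are available. Lean on these libraries where they do the work, as an engineer would, in place of code of your own. Each camera call takes 0.05 s, during which the arm holds its last target.

### The job

The closed generator rotor on the wooden board is out of balance, but nothing on the outside shows where. Take its crank handle and turn the rotor slowly through at least one full turn, feeling where it pulls, then bring its heavy side straight down and finish there, standing still and still gripping the handle, so that I can clip a balance weight on top. Leave the meters, tools and other loose things lying where they are.

Things in the scene. Friction and masses are not known exactly. Their poses are not given: they have to be found in the camera images.
- rig: Screwed-down wooden board, 360 x 440 x 18 mm, carrying two bearing posts and the rotor. Origin: centre of its underside; z up; x level along the axle, from the crank handle's side towards the posts. Axle 183 mm above the table.
- crank_centre (a point): Fixed point on the level axle line, 183 mm above the table: centre of the circle that crank_grip runs on. x level along the axle from the handle into the rotor, y level across it, z up. Along x from here: handle -28 to +52 mm; steel crank arm (20 mm wide, 65 mm both ways from the axle) 52 to 61 mm.
- drum (a point): Fixed point on the axle in the middle of the closed rotor drum (134 mm diameter, 45 mm long, aluminium), 86 mm along x from crank_centre; same axes. Sealed inside, anywhere round the axle, sits a lump of 0.38 to 0.52 kg, 42 mm off the axle: the heavy side. All else that turns is balanced.
- crank_grip (a point): Grip point on the centre line of the crank handle, 52 mm out from the crank arm. Handle: black level bar parallel to the axle, 18 mm diameter, 80 mm long, 55 mm off the axle; its sleeve turns freely, so pinched firmly (30 N) from above it can be led right round, tool upright. Turns with the rotor: z points from the axle to the handle.
- rotor (a joint): Rotor angle: 0 with the handle straight above the axle, + clockwise seen from the handle's side (at +1.57 the handle is at -y of crank_centre). No stops, counts on over turns; starts within 1 rad of 0. Bearing drag 0.24 N m, the same both ways, just over the imbalance, so it stays where left: turning takes up to 8 N at the handle as the heavy side rises, down to 0.5 N as it sinks.

How it is judged:
By the outcome, as a careful person would: the job done as asked, in the order asked, and still so for the second after the job is handed in, while the arm keeps its last pose, push and grip.
It also fails if it takes over 72 s, if anything falls off the work surface, if the arm or the gripper's body presses on something with over 40 N, if the wrist force passes 120 N, or if a joint passes its speed limit or range.

## Working session

There is one attempt and no reset: what is moved stays moved. The work goes in short steps, Python scripts to look and compute and a tool call to move; the robot and the scene stay as the last step left them, time stands still between calls to the robot, and variables do not carry over. Pictures are saved under pics/ and viewed, and the job is handed in when it is done.

Besides the shell and the picture viewer there is one more tool, called after "Request:" as a command line: name --argument value ..., lists and objects as JSON in quotes. jog_arm: Moves the arm, as the interface text tells. Its arguments: {"type":"object","properties":{"deltas":{"type":"array","items":{"type":"array"}},"force":{"type":"number"}},"required":["deltas"]}

```bash
mkdir -p pics
python3 - <<'E'
from plant import ctrl
import cv2
s=ctrl.get_state()
for k,v in s.items(): print(k,v)
for n in("scene","side","wrist"):
    c=ctrl.read_camera(n); cv2.imwrite(f"pics/{n}0.png",c["pixels"])
    print(n,c["fx"],c["fy"],c["cx"],c["cy"],[k for k in c]); print(c.get("T",c.get("mount")))
E
```

```text
time 0.0
qpos [-1.30900528e+00  2.87178523e-01  1.57815602e+00 -4.74370518e-05
  1.27857434e+00 -1.50018032e-01]
dq [ 0.0011754   0.00110578 -0.00087758 -0.00100504 -0.00100984  0.000586  ]
joint_efforts [ 3.68892211e-05 -4.05980551e+01 -2.92623478e+01 -1.17128420e-04
  5.86298236e-03 -3.18201423e-06]
eef_pos [ 0.27001784 -0.61793787  0.22994995]
tcp_rot [-0.1446363   0.69298545 -0.69135198  0.14451275]
contact_force [ 0.34716744 -0.518246    0.00614923]
wrist_torque [0.03907461 0.03553225 0.02626667]
opening 0.998330221307378
scene 397.4226036396097 397.4226036396097 274.9754475193835 209.1163236180293 ['pixels', 'range_z', 'fx', 'fy', 'cx', 'cy', 'T']
[[-0.49890779 -0.71251511  0.49336927  0.96747308]
 [ 0.86657272 -0.4022871   0.29532492  0.2452579 ]
 [-0.01194738  0.57488025  0.81815033  0.69107272]
 [ 0.          0.          0.          1.        ]]
side 412.9158189315304 412.9158189315304 281.06144951526306 210.57270965524364 ['pixels', 'range_z', 'fx', 'fy', 'cx', 'cy', 'T']
[[ 0.99553401  0.04967398 -0.08027789  0.59602187]
 [-0.0939694   0.6028959  -0.79226655 -0.45625433]
 [ 0.00904418  0.79627196  0.60487121  0.54563794]
 [ 0.          0.          0.          1.        ]]
wrist 327.2099541451994 327.2099541451994 285.0174904887288 200.89159774398294 ['pixels', 'range_z', 'fx', 'fy', 'cx', 'cy', 'mount']
[[ 2.48556343e-04 -9.63677295e-01 -2.67069297e-01 -6.73416228e-02]
 [-1.02816745e-04  2.67069279e-01 -9.63677326e-01 -1.43034735e-01]
 [ 9.99999964e-01  2.66987308e-04 -3.27003992e-05 -3.32620750e-04]
 [ 0.00000000e+00  0.00000000e+00  0.00000000e+00  1.00000000e+00]]
```

View pics/scene0.png

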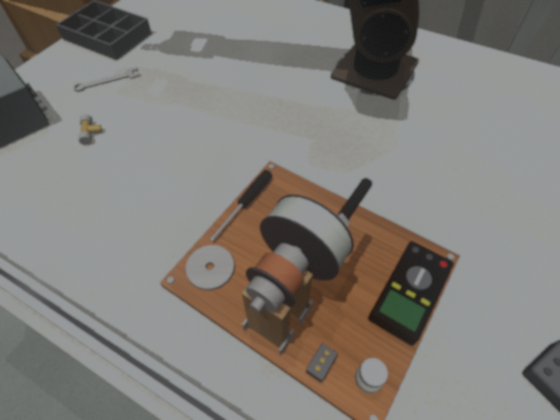

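View pics/side0.png

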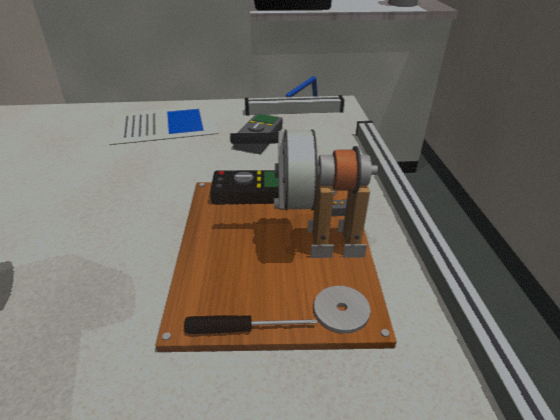

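View pics/wrist0.png

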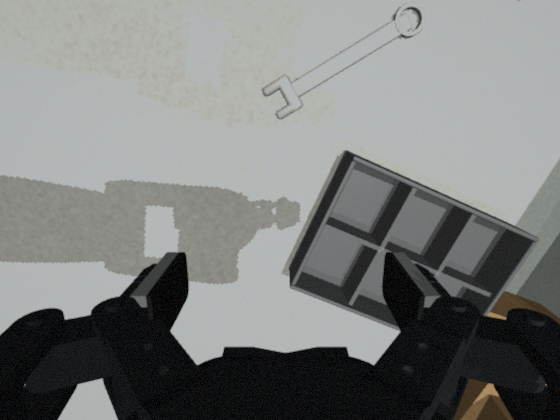

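Scene view: board with corner screws at about (271,166), (453,257), (170,281), (374,418), and the black handle at (345–370, 180–218). Side view: board corners at (167,337), (384,332), (201,184), handle hidden behind the drum or meter. Now I'll measure.

```bash
cat > h.py <<'E'
import numpy as np, cv2
from plant import ctrl
def pts(c,T=None):
    T=c["T"] if T is None else T
    v,u=np.indices(c["range_z"].shape); z=c["range_z"]
    P=np.stack([(u-c["cx"])/c["fx"]*z,-(v-c["cy"])/c["fy"]*z,-z,np.ones_like(z)],-1)
    return (P@T.T)[...,:3]
def ray(c,u,v,h,T=None):
    T=c["T"] if T is None else T
    d=T[:3,:3]@np.array([(u-c["cx"])/c["fx"],-(v-c["cy"])/c["fy"],-1]); o=T[:3,3]
    return o+d*(h-o[2])/d[2]
E
python3 - <<'E'
from h import *
np.set_printoptions(precision=4,suppress=True)
c=ctrl.read_camera("scene"); P=pts(c)
for uv in [(271,166),(453,257),(170,281),(374,418)]: print("screw",ray(c,*uv,.018),P[uv[1],uv[0]])
s=ctrl.read_camera("side"); Q=pts(s)
for uv in [(167,336),(384,332),(201,184)]: print("sidescrew",ray(s,*uv,.018),Q[uv[1],uv[0]])
g=c["pixels"].max(2)
m=np.zeros(g.shape,bool); m[172:232,330:378]=True
m&=(g<70)&(P[...,2]>.1)
H=P[m]; print(len(H)); 
from sklearn import x if False else None
E
python3 - <<'E'
from h import *
np.set_printoptions(precision=4,suppress=True)
c=ctrl.read_camera("scene"); P=pts(c)
g=c["pixels"].max(2)
m=np.zeros(g.shape,bool); m[172:232,330:378]=True
m&=(g<70)&(P[...,2]>.1)
H=P[m]; print(len(H)); mu=np.median(H,0);u,s,vt=np.linalg.svd(H-H.mean(0),full_matrices=False);print(H.mean(0),vt[0],s)
t=(H-H.mean(0))@vt[0];print(np.percentile(t,[0,2,50,98,100]))
for n in("scene","side"):
    c=ctrl.read_camera(n);cv2.imwrite(f"pics/{n}1.png",cv2.resize(c["pixels"][130:330,220:420] if n=="scene" else c["pixels"][90:290,220:420],(600,600),interpolation=cv2.INTER_CUBIC))
E
```

```text
440
[0.6164 0.1707 0.2319] [ 0.9979 -0.0649 -0.0012] [0.4501 0.0902 0.0317]
[-0.0403 -0.0373  0.0008  0.0339  0.0361]  File "<stdin>", line 11
    from sklearn import x if False else None
                          ^^
SyntaxError: invalid syntax
```

Run:
```python
from h import *
np.set_printoptions(precision=4,suppress=True)
c=ctrl.read_camera("scene"); P=pts(c)
S=[ray(c,*uv,.018) for uv in [(271,166),(453,257),(170,281),(374,418)]]
for x in S: print("screw",x)
print("centre",np.mean(S,0), "axis", S[2]-S[0],S[3]-S[1],S[1]-S[0])
s=ctrl.read_camera("side"); Q=pts(s)
for uv in [(167,336),(384,332),(201,184)]: print("sidescrew",ray(s,*uv,.018))
print(ctrl.get_state()["time"])
# drum & table: points z>.12 near
for n,X,I in(("scene",P,c),("side",Q,s)):
    m=(X[...,2]>.21)&(X[...,0]>.55)&(X[...,0]<.95)&(X[...,1]>0)&(X[...,1]<.4)&(I["range_z"]>0)
    q=X[m]; print(n,len(q),q.min(0),q.max(0))
    top=q[q[:,2]>q[:,2].max()-.003]; print("top",top.mean(0),top.min(0),top.max(0))
```

```text
screw [ 0.4636 -0.0644  0.018 ]
screw [0.4917 0.3518 0.018 ]
screw [ 0.797  -0.0854  0.018 ]
screw [0.8218 0.3244 0.018 ]
centre [0.6435 0.1316 0.018 ] axis [ 0.3334 -0.021   0.    ] [ 0.33   -0.0274  0.    ] [0.0281 0.4162 0.    ]
sidescrew [ 0.4657 -0.0617  0.018 ]
sidescrew [ 0.7939 -0.0833  0.018 ]
sidescrew [0.4919 0.3506 0.018 ]
0.4
scene 4817 [0.5748 0.0661 0.21  ] [0.7981 0.1901 0.2517]
top [0.6874 0.1275 0.2495] [0.6619 0.1053 0.2487] [0.7109 0.1476 0.2517]
side 2412 [0.5727 0.064  0.21  ] [0.786  0.1734 0.2505]
top [0.6835 0.1251 0.2484] [0.6597 0.1055 0.2475] [0.7083 0.1466 0.2505]
```

View pics/scene1.png

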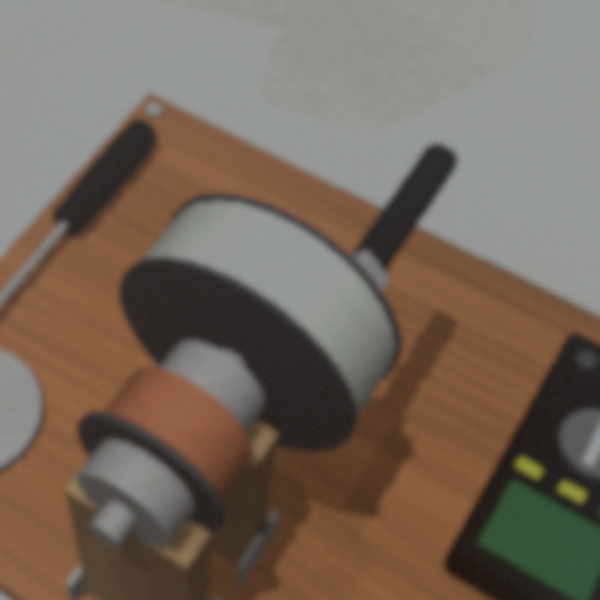

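View pics/side1.png

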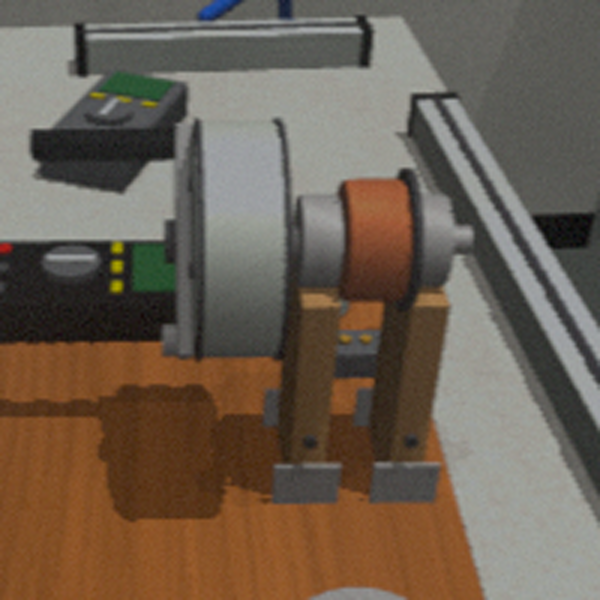

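```bash
cat >> h.py <<'E'
from scipy.spatial.transform import Rotation as R
YAW=np.arctan2(-.0665,.9978)
RX=np.array([np.cos(YAW),np.sin(YAW),0]); RY=np.array([-np.sin(YAW),np.cos(YAW),0]); RZ=np.array([0,0,1.])
CC=np.array([.5997,.1317,.183])
def handle(th,r=.055,out=-.005): return CC+RX*out+r*(-np.sin(th)*RY+np.cos(th)*RZ)
E
python3 - <<'E'
from h import *
np.set_printoptions(precision=4,suppress=True)
s=ctrl.get_state(); A=R.from_quat(s["tcp_rot"]).as_matrix(); p=s["eef_pos"]
print(p); print(A)
# target: tool y down, tool x along RX*sgn
for sg in(1,-1):
    B=np.stack([sg*RX,-RZ,np.cross(sg*RX,-RZ)],1)
    print(sg,R.from_matrix(A.T@B).as_rotvec())
h=handle(-.75); print("handle",h)
tgt=h+RZ*.09; print("shift",A.T@(tgt-p))
E
```

```text
[ 0.2702 -0.6185  0.2311]
[[-0.9164 -0.0001  0.4003]
 [-0.4003  0.0003 -0.9164]
 [-0.     -1.     -0.0003]]
1 [ 0.     -2.6632 -0.0005]
-1 [0.0003 0.4783 0.    ]
handle [0.5972 0.1694 0.2232]
shift [-0.6151 -0.0819 -0.5912]
```

Request:
jog_arm --deltas '[[[0,-0.12,0],[-0.028,-0.01,-0.027],1],[[0,-0.24,0],[-0.056,-0.02,-0.054],1],[[0,-0.36,0],[-0.084,-0.03,-0.081],1],[[0,-0.48,0],[-0.112,-0.04,-0.108],1],[[0,-0.6,0],[-0.14,-0.05,-0.135],1],[[0,-0.72,0],[-0.168,-0.06,-0.162],1],[[0,-0.84,0],[-0.196,-0.07,-0.189],1],[[0,-0.96,0],[-0.224,-0.08,-0.216],1],[[0,-1.08,0],[-0.252,-0.09,-0.243],1],[[0,-1.2,0],[-0.28,-0.1,-0.27],1]]' --force 30

```text
time: 1.23
eef_pos: [0.419, -0.2571, 0.332]
tcp_rot: [-0.511, 0.488, -0.488, 0.512]
contact_force: [0.9, -0.3, 0.4]
opening: 1.0
```

```bash
cat > go.py <<'E'
from h import *
import sys
np.set_printoptions(precision=4,suppress=True)
def rel(tgt,sg=1):
    s=ctrl.get_state(); A=R.from_quat(s["tcp_rot"]).as_matrix(); p=s["eef_pos"]
    B=np.stack([sg*RX,-RZ,np.cross(sg*RX,-RZ)],1)
    print(s["time"],p,"q",s["qpos"],"f",s["contact_force"],"op",s["opening"]); print("rot",R.from_matrix(A.T@B).as_rotvec(),"shift",A.T@(tgt-p))
E
python3 -c "
from go import *
rel(handle(-.75)+RZ*.09)"
```

```text
1.2333 [ 0.419  -0.2571  0.332 ] q [-0.7573 -0.1912  1.8907  0.0003  1.4415 -0.8039] f [ 0.9423 -0.3357  0.3642] op 1.0004347719194029
rot [-0.0003 -1.4577  0.0006] shift [-0.4178  0.0188  0.1979]
```

Request:
jog_arm --deltas '[[[0,-0.12,0],[-0.035,0.001,0.0165],1],[[0,-0.24,0],[-0.07,0.002,0.033],1],[[0,-0.36,0],[-0.105,0.003,0.0495],1],[[0,-0.48,0],[-0.14,0.004,0.066],1],[[0,-0.6,0],[-0.175,0.005,0.0825],1],[[0,-0.72,0],[-0.21,0.006,0.099],1],[[0,-0.84,0],[-0.245,0.007,0.1155],1],[[0,-0.96,0],[-0.28,0.008,0.132],1],[[0,-1.08,0],[-0.315,0.009,0.1485],1],[[0,-1.2,0],[-0.35,0.01,0.165],1]]'

```text
time: 2.07
eef_pos: [0.5679, 0.1022, 0.3223]
tcp_rot: [0.698, -0.111, 0.112, -0.698]
contact_force: [0.5, -0.8, 1.2]
opening: 1.005
```

```bash
python3 -c "
from go import *
rel(handle(-.75)+RZ*.07)"
```

```text
2.0667 [0.5679 0.1022 0.3223] q [ 0.0025  0.0133  1.7178 -0.0004  1.4092 -1.2503] f [ 0.5043 -0.8176  1.1806] op 1.0047026699565227
rot [ 0.0001 -0.2514  0.0014] shift [0.0068 0.029  0.073 ]
```

Request:
jog_arm --deltas '[[[0,-0.12,0],[0.003,0.01,0.035],1],[[0,-0.2514,0],[0.007,0.02,0.073],1],[[0,-0.2514,0],[0.007,0.029,0.073],1],[[0,-0.2514,0],[0.007,0.029,0.073],1]]'

```text
time: 2.4
eef_pos: [0.5964, 0.1709, 0.29]
tcp_rot: [0.707, -0.024, 0.021, -0.706]
contact_force: [-0.2, -0.7, -0.8]
opening: 1.001
```

Run:
```python
from go import *
rel(handle(-.75)-RZ*.019)
s=ctrl.get_state(); c=ctrl.read_camera("wrist"); cv2.imwrite("pics/w2.png",c["pixels"])
T=np.eye(4);T[:3,:3]=R.from_quat(s["tcp_rot"]).as_matrix();T[:3,3]=s["eef_pos"];T=T@c["mount"]
P=pts(c,T); g=c["pixels"].max(2)
Lx=(P-CC)@RX;Ly=(P-CC)@RY;Lz=P[...,2]-.183
m=(g<80)&(Lx>-.05)&(Lx<.05)&(abs(Ly-.04)<.025)&(Lz>.01)&(Lz<.07)&(c["range_z"]>0)
print(m.sum())
v,u=np.nonzero(m);print("px",u.min(),u.max(),v.min(),v.max())
print("x",np.percentile(Lx[m],[1,50,99]),"y",np.percentile(Ly[m],[1,50,99]),"z",np.percentile(Lz[m],[1,50,95,99]))
k=m&(Lx>-.02)&(Lx<.01);print(np.percentile(Ly[k],[2,98]))
```

```text
2.4 [0.5964 0.1709 0.29  ] q [ 0.116   0.1307  1.6514 -0.0008  1.3635 -1.3907] f [-0.25   -0.7399 -0.77  ] op 1.0005243041022738
rot [ 0.0015  0.0027 -0.0038] shift [ 0.0012  0.0858 -0.0013]
2857
px 271 296 181 296
x [-0.0291  0.0064  0.0488] y [0.0296 0.0382 0.0462] z [0.0418 0.0488 0.0505 0.051 ]
[0.0296 0.0461]
```

View pics/w2.png

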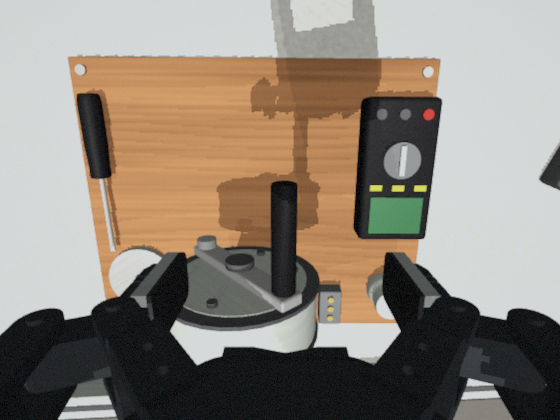

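Wrist view: the handle runs from (284,183) to (284,296), midway between the fingers, with the drum and crank arm behind. Handle measures y +38 mm and z +41.5 mm from the axle, so the angle is about -0.74. Next I'll descend and grip.

Request:
jog_arm --deltas '[[[0,0.003,0],[-0.002,0.03,-0.001],1],[[0,0.003,0],[-0.002,0.06,-0.001],1],[[0,0.003,0],[-0.002,0.086,-0.001],1],[[0,0.003,0],[-0.002,0.086,-0.001],0.5],[[0,0.003,0],[-0.002,0.086,-0.001],0],[[0,0.003,0],[-0.002,0.086,-0.001],0],[[0,0.003,0],[-0.002,0.086,-0.001],0],[[0,0.003,0],[-0.002,0.086,-0.001],0],[[0,0.003,0],[-0.002,0.086,-0.001],0],[[0,0.003,0],[-0.002,0.086,-0.001],0]]' --force 35

```text
time: 3.28
eef_pos: [0.5955, 0.1696, 0.2079]
tcp_rot: [-0.706, 0.024, -0.025, 0.707]
contact_force: [2.1, 3.0, 5.3]
opening: 0.198
```

Run:
```python
from go import *
rel(handle(-.742,out=-.008)-RZ*.019)
s=ctrl.get_state(); c=ctrl.read_camera("wrist"); cv2.imwrite("pics/w3.png",c["pixels"])
g=s["eef_pos"]+RZ*.019-CC; print("local",g@RX,g@RY,g[2],"th",np.arctan2(-(g@RY),g[2]),np.hypot(g@RY,g[2]), s["wrist_torque"])
```

```text
3.2833 [0.5955 0.1696 0.2079] q [ 0.1135  0.1835  1.7428  0.0006  1.213  -1.3881] f [2.1464 3.0072 5.3193] op 0.19788555839296287
rot [-0.0009 -0.0028  0.0021] shift [-0.0013  0.0034 -0.0004]
local -0.00667295111012794 0.037528525358172804 0.043947378398697834 th -0.7067783243269559 0.05779067644246217 [ 0.3768 -0.1041 -0.0273]
```

View pics/w3.png

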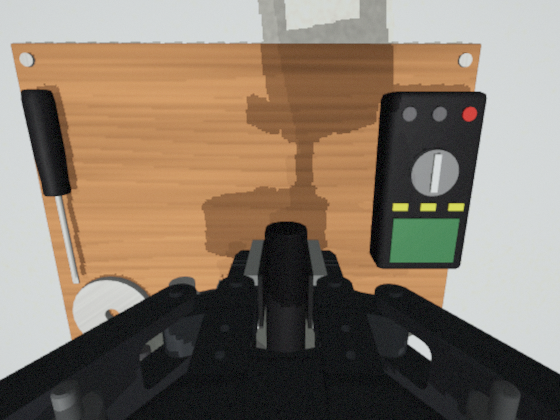

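Wrist view: pads closed around the handle at (285,290), opening 0.198 (about 17 mm). The grip is good, so I'll turn in the + direction and log force.

```bash
cat > turn.py <<'E'
from go import *
import json,sys,os
C0=CC+RX*-.0067+RZ*(.0037-.019)   # TCP-circle centre
def tcp(th): return C0+.055*(-np.sin(th)*RY+np.cos(th)*RZ)
def log(tag):
    s=ctrl.get_state(); d=s["eef_pos"]-C0; y=d@RY; z=d[2]
    th=float(np.arctan2(-y,z)); f=s["contact_force"]
    t=-np.cos(th)*RY-np.sin(th)*RZ; r=-np.sin(th)*RY+np.cos(th)*RZ
    # force BY tool on handle = -f
    e=dict(tag=tag,time=s["time"],th=th,R=float(np.hypot(y,z)),x=float(d@RX),ft=float(-f@t),fr=float(-f@r),fx=float(-f@RX),f=list(map(float,f)),tq=list(map(float,s["wrist_torque"])),op=float(s["opening"]))
    open("log.jsonl","a").write(json.dumps(e)+"\n")
    print({k:(round(v,4) if isinstance(v,float) else v) for k,v in e.items() if k not in("f","tq")})
    return s
def rows(th0,dth,n=10):
    s=ctrl.get_state(); A=R.from_quat(s["tcp_rot"]).as_matrix()
    B=np.stack([RX,-RZ,RY],1); w=R.from_matrix(A.T@B).as_rotvec().round(3)
    print("rot",w); out=[]
    for k in range(1,n+1):
        d=A.T@(tcp(th0+dth*k)-s["eef_pos"]); out.append([w.tolist(),[round(float(v),4) for v in d],0])
    print(json.dumps(out)); print("end th",th0+dth*n)
if __name__=="__main__":
    a=sys.argv; log(a[1]); rows(float(a[2]),float(a[3]),int(a[4]) if len(a)>4 else 10)
E
python3 turn.py start -.75 .042
```

```text
{'tag': 'start', 'time': 3.3333, 'th': -0.7512, 'R': 0.055, 'x': 0.0, 'ft': -1.8781, 'fr': -5.0248, 'fx': -0.1158, 'op': 0.1961}
rot [-0.001 -0.003  0.002]
[[[-0.001, -0.003, 0.002], [-0.0, -0.0016, -0.0017], 0], [[-0.001, -0.003, 0.002], [-0.0, -0.0031, -0.0035], 0], [[-0.001, -0.003, 0.002], [0.0, -0.0045, -0.0054], 0], [[-0.001, -0.003, 0.002], [0.0, -0.0058, -0.0073], 0], [[-0.001, -0.003, 0.002], [0.0, -0.007, -0.0092], 0], [[-0.001, -0.003, 0.002], [0.0, -0.0082, -0.0112], 0], [[-0.001, -0.003, 0.002], [0.0, -0.0092, -0.0133], 0], [[-0.001, -0.003, 0.002], [0.0, -0.0102, -0.0154], 0], [[-0.001, -0.003, 0.002], [0.0, -0.0111, -0.0175], 0], [[-0.001, -0.003, 0.002], [0.0001, -0.0119, -0.0197], 0]]
end th -0.32999999999999996
```

Request:
jog_arm --deltas '[[[0,0,0],[0,-0.0016,-0.0017],0],[[0,0,0],[0,-0.0031,-0.0035],0],[[0,0,0],[0,-0.0045,-0.0054],0],[[0,0,0],[0,-0.0058,-0.0073],0],[[0,0,0],[0,-0.007,-0.0092],0],[[0,0,0],[0,-0.0082,-0.0112],0],[[0,0,0],[0,-0.0092,-0.0133],0],[[0,0,0],[0,-0.0102,-0.0154],0],[[0,0,0],[0,-0.0111,-0.0175],0],[[0,0,0],[0,-0.0119,-0.0197],0]]'

```text
time: 4.17
eef_pos: [0.5943, 0.1514, 0.2192]
tcp_rot: [-0.705, 0.023, -0.025, 0.708]
contact_force: [2.2, 7.0, -1.8]
opening: 0.194
```

```bash
python3 turn.py fwd -.33 .042
```

```text
{'tag': 'fwd', 'time': 4.1667, 'th': -0.3588, 'R': 0.055, 'x': -0.0, 'ft': 7.3256, 'fr': -0.8645, 'fx': -1.7567, 'op': 0.1942}
rot [-0.004 -0.002  0.002]
[[[-0.004, -0.002, 0.002], [0.0, -0.0013, -0.0037], 0], [[-0.004, -0.002, 0.002], [0.0001, -0.0019, -0.0059], 0], [[-0.004, -0.002, 0.002], [0.0001, -0.0024, -0.0081], 0], [[-0.004, -0.002, 0.002], [0.0001, -0.0029, -0.0104], 0], [[-0.004, -0.002, 0.002], [0.0001, -0.0032, -0.0127], 0], [[-0.004, -0.002, 0.002], [0.0001, -0.0034, -0.015], 0], [[-0.004, -0.002, 0.002], [0.0001, -0.0036, -0.0173], 0], [[-0.004, -0.002, 0.002], [0.0001, -0.0036, -0.0196], 0], [[-0.004, -0.002, 0.002], [0.0001, -0.0036, -0.0219], 0], [[-0.004, -0.002, 0.002], [0.0001, -0.0034, -0.0242], 0]]
end th 0.09000000000000002
```

Request:
jog_arm --deltas '[[[-0.003,0,0],[0,-0.0013,-0.0037],0],[[-0.003,0,0],[0,-0.0019,-0.0059],0],[[-0.003,0,0],[0,-0.0024,-0.0081],0],[[-0.003,0,0],[0,-0.0029,-0.0104],0],[[-0.003,0,0],[0,-0.0032,-0.0127],0],[[-0.003,0,0],[0,-0.0034,-0.015],0],[[-0.003,0,0],[0,-0.0036,-0.0173],0],[[-0.003,0,0],[0,-0.0036,-0.0196],0],[[-0.003,0,0],[0,-0.0036,-0.0219],0],[[-0.003,0,0],[0,-0.0034,-0.0242],0]]'

```text
time: 5.0
eef_pos: [0.5927, 0.129, 0.2222]
tcp_rot: [-0.705, 0.023, -0.025, 0.709]
contact_force: [2.3, 7.3, -0.5]
opening: 0.193
```

```bash
python3 turn.py fwd .09 .042
```

```text
{'tag': 'fwd', 'time': 5.0, 'th': 0.0587, 'R': 0.0546, 'x': -0.0001, 'ft': 7.3719, 'fr': 0.9026, 'fx': -1.7856, 'op': 0.1929}
rot [-0.005 -0.002  0.003]
[[[-0.005, -0.002, 0.003], [0.0001, -0.0, -0.004], 0], [[-0.005, -0.002, 0.003], [0.0001, 0.0003, -0.0063], 0], [[-0.005, -0.002, 0.003], [0.0001, 0.0007, -0.0086], 0], [[-0.005, -0.002, 0.003], [0.0001, 0.0013, -0.0108], 0], [[-0.005, -0.002, 0.003], [0.0001, 0.0019, -0.0131], 0], [[-0.005, -0.002, 0.003], [0.0001, 0.0026, -0.0153], 0], [[-0.005, -0.002, 0.003], [0.0001, 0.0034, -0.0174], 0], [[-0.005, -0.002, 0.003], [0.0001, 0.0043, -0.0196], 0], [[-0.005, -0.002, 0.003], [0.0001, 0.0053, -0.0216], 0], [[-0.005, -0.002, 0.003], [0.0001, 0.0064, -0.0237], 0]]
end th 0.51
```

Request:
jog_arm --deltas '[[[-0.005,0,0.003],[0,0,-0.004],0],[[-0.005,0,0.003],[0,0.0003,-0.0063],0],[[-0.005,0,0.003],[0,0.0007,-0.0086],0],[[-0.005,0,0.003],[0,0.0013,-0.0108],0],[[-0.005,0,0.003],[0,0.0019,-0.0131],0],[[-0.005,0,0.003],[0,0.0026,-0.0153],0],[[-0.005,0,0.003],[0,0.0034,-0.0174],0],[[-0.005,0,0.003],[0,0.0043,-0.0196],0],[[-0.005,0,0.003],[0,0.0053,-0.0216],0],[[-0.005,0,0.003],[0,0.0064,-0.0237],0]]'

```text
time: 5.83
eef_pos: [0.5911, 0.1073, 0.216]
tcp_rot: [-0.705, 0.024, -0.024, 0.708]
contact_force: [2.4, 7.8, 1.7]
opening: 0.191
```

```bash
python3 turn.py fwd .51 .042
```

```text
{'tag': 'fwd', 'time': 5.8333, 'th': 0.4771, 'R': 0.0543, 'x': -0.0002, 'ft': 7.8162, 'fr': 2.1514, 'fx': -1.8671, 'op': 0.1915}
rot [-0.005 -0.002  0.   ]
[[[-0.005, -0.002, 0.0], [0.0002, 0.0014, -0.0039], 0], [[-0.005, -0.002, 0.0], [0.0002, 0.0027, -0.0058], 0], [[-0.005, -0.002, 0.0], [0.0002, 0.004, -0.0077], 0], [[-0.005, -0.002, 0.0], [0.0002, 0.0054, -0.0096], 0], [[-0.005, -0.002, 0.0], [0.0002, 0.0069, -0.0113], 0], [[-0.005, -0.002, 0.0], [0.0002, 0.0084, -0.0131], 0], [[-0.005, -0.002, 0.0], [0.0002, 0.01, -0.0147], 0], [[-0.005, -0.002, 0.0], [0.0002, 0.0117, -0.0163], 0], [[-0.005, -0.002, 0.0], [0.0002, 0.0135, -0.0178], 0], [[-0.005, -0.002, 0.0], [0.0002, 0.0153, -0.0192], 0]]
end th 0.93
```

Request:
jog_arm --deltas '[[[-0.005,-0.002,0],[0,0.0014,-0.0039],0],[[-0.005,-0.002,0],[0,0.0027,-0.0058],0],[[-0.005,-0.002,0],[0,0.004,-0.0077],0],[[-0.005,-0.002,0],[0,0.0054,-0.0096],0],[[-0.005,-0.002,0],[0,0.0069,-0.0113],0],[[-0.005,-0.002,0],[0,0.0084,-0.0131],0],[[-0.005,-0.002,0],[0,0.01,-0.0147],0],[[-0.005,-0.002,0],[0,0.0117,-0.0163],0],[[-0.005,-0.002,0],[0,0.0135,-0.0178],0],[[-0.005,-0.002,0],[0,0.0153,-0.0192],0]]'

```text
time: 6.67
eef_pos: [0.5899, 0.0897, 0.2014]
tcp_rot: [-0.706, 0.023, -0.024, 0.708]
contact_force: [-0.6, 6.6, 3.6]
opening: 0.196
```

```bash
python3 turn.py fwd .93 .042
```

```text
{'tag': 'fwd', 'time': 6.6667, 'th': 0.9005, 'R': 0.0543, 'x': -0.0003, 'ft': 6.8819, 'fr': 2.9257, 'fx': 1.0414, 'op': 0.196}
rot [-0.003  0.     0.001]
[[[-0.003, 0.0, 0.001], [0.0002, 0.0027, -0.0029], 0], [[-0.003, 0.0, 0.001], [0.0002, 0.0046, -0.0042], 0], [[-0.003, 0.0, 0.001], [0.0002, 0.0066, -0.0054], 0], [[-0.003, 0.0, 0.001], [0.0002, 0.0087, -0.0065], 0], [[-0.003, 0.0, 0.001], [0.0002, 0.0107, -0.0075], 0], [[-0.003, 0.0, 0.001], [0.0002, 0.0129, -0.0084], 0], [[-0.003, 0.0, 0.001], [0.0002, 0.015, -0.0092], 0], [[-0.003, 0.0, 0.001], [0.0002, 0.0172, -0.01], 0], [[-0.003, 0.0, 0.001], [0.0002, 0.0194, -0.0106], 0], [[-0.003, 0.0, 0.001], [0.0002, 0.0216, -0.0112], 0]]
end th 1.35
```

Request:
jog_arm --deltas '[[[-0.003,0,0],[0,0.0027,-0.0029],0],[[-0.003,0,0],[0,0.0046,-0.0042],0],[[-0.003,0,0],[0,0.0066,-0.0054],0],[[-0.003,0,0],[0,0.0087,-0.0065],0],[[-0.003,0,0],[0,0.0107,-0.0075],0],[[-0.003,0,0],[0,0.0129,-0.0084],0],[[-0.003,0,0],[0,0.015,-0.0092],0],[[-0.003,0,0],[0,0.0172,-0.01],0],[[-0.003,0,0],[0,0.0194,-0.0106],0],[[-0.003,0,0],[0,0.0216,-0.0112],0]]'

```text
time: 7.5
eef_pos: [0.5892, 0.0796, 0.1809]
tcp_rot: [-0.706, 0.023, -0.024, 0.708]
contact_force: [-1.1, 5.3, 4.3]
opening: 0.193
```

```bash
python3 turn.py fwd 1.35 .042
```

```text
{'tag': 'fwd', 'time': 7.5, 'th': 1.3253, 'R': 0.0543, 'x': -0.0003, 'ft': 5.46, 'fr': 4.0019, 'fx': 1.408, 'op': 0.1932}
rot [-0.002 -0.     0.001]
[[[-0.002, -0.0, 0.001], [0.0003, 0.0034, -0.0015], 0], [[-0.002, -0.0, 0.001], [0.0003, 0.0057, -0.0018], 0], [[-0.002, -0.0, 0.001], [0.0003, 0.008, -0.0021], 0], [[-0.002, -0.0, 0.001], [0.0003, 0.0103, -0.0023], 0], [[-0.002, -0.0, 0.001], [0.0003, 0.0126, -0.0024], 0], [[-0.002, -0.0, 0.001], [0.0003, 0.0149, -0.0023], 0], [[-0.002, -0.0, 0.001], [0.0003, 0.0172, -0.0022], 0], [[-0.002, -0.0, 0.001], [0.0003, 0.0195, -0.002], 0], [[-0.002, -0.0, 0.001], [0.0003, 0.0218, -0.0017], 0], [[-0.002, -0.0, 0.001], [0.0003, 0.0241, -0.0013], 0]]
end th 1.77
```

Request:
jog_arm --deltas '[[[-0.002,0,0],[0,0.0034,-0.0015],0],[[-0.002,0,0],[0,0.0057,-0.0018],0],[[-0.002,0,0],[0,0.008,-0.0021],0],[[-0.002,0,0],[0,0.0103,-0.0023],0],[[-0.002,0,0],[0,0.0126,-0.0024],0],[[-0.002,0,0],[0,0.0149,-0.0023],0],[[-0.002,0,0],[0,0.0172,-0.0022],0],[[-0.002,0,0],[0,0.0195,-0.002],0],[[-0.002,0,0],[0,0.0218,-0.0017],0],[[-0.002,0,0],[0,0.0241,-0.0013],0]]'

```text
time: 8.33
eef_pos: [0.5892, 0.0787, 0.1572]
tcp_rot: [-0.706, 0.023, -0.024, 0.707]
contact_force: [-1.2, 4.4, 6.5]
opening: 0.198
```

```bash
python3 turn.py fwd 1.77 .042
```

```text
{'tag': 'fwd', 'time': 8.3333, 'th': 1.765, 'R': 0.0546, 'x': -0.0002, 'ft': 5.5217, 'fr': 5.5006, 'fx': 1.5202, 'op': 0.1978}
rot [-0.001 -0.     0.001]
[[[-0.001, -0.0, 0.001], [0.0002, 0.0026, 0.0001], 0], [[-0.001, -0.0, 0.001], [0.0002, 0.0048, 0.0007], 0], [[-0.001, -0.0, 0.001], [0.0002, 0.007, 0.0014], 0], [[-0.001, -0.0, 0.001], [0.0002, 0.0092, 0.0022], 0], [[-0.001, -0.0, 0.001], [0.0002, 0.0114, 0.0031], 0], [[-0.001, -0.0, 0.001], [0.0002, 0.0135, 0.004], 0], [[-0.001, -0.0, 0.001], [0.0002, 0.0155, 0.0051], 0], [[-0.001, -0.0, 0.001], [0.0002, 0.0175, 0.0062], 0], [[-0.001, -0.0, 0.001], [0.0002, 0.0195, 0.0074], 0], [[-0.001, -0.0, 0.001], [0.0002, 0.0214, 0.0087], 0]]
end th 2.19
```

Request:
jog_arm --deltas '[[[-0.001,0,0.001],[0,0.0026,0.0001],0],[[-0.001,0,0.001],[0,0.0048,0.0007],0],[[-0.001,0,0.001],[0,0.007,0.0014],0],[[-0.001,0,0.001],[0,0.0092,0.0022],0],[[-0.001,0,0.001],[0,0.0114,0.0031],0],[[-0.001,0,0.001],[0,0.0135,0.004],0],[[-0.001,0,0.001],[0,0.0155,0.0051],0],[[-0.001,0,0.001],[0,0.0175,0.0062],0],[[-0.001,0,0.001],[0,0.0195,0.0074],0],[[-0.001,0,0.001],[0,0.0214,0.0087],0]]'

```text
time: 9.17
eef_pos: [0.5898, 0.0873, 0.1362]
tcp_rot: [0.707, -0.024, 0.023, -0.707]
contact_force: [-2.1, 2.7, 6.6]
opening: 0.198
```

```bash
python3 turn.py fwd 2.19 .042
```

```text
{'tag': 'fwd', 'time': 9.1667, 'th': 2.1818, 'R': 0.0549, 'x': -0.0002, 'ft': 3.9741, 'fr': 5.8476, 'fx': 2.3057, 'op': 0.1981}
rot [ 0. -0. -0.]
[[[0.0, -0.0, -0.0], [0.0002, 0.0023, 0.0015], 0], [[0.0, -0.0, -0.0], [0.0002, 0.0041, 0.003], 0], [[0.0, -0.0, -0.0], [0.0002, 0.0058, 0.0045], 0], [[0.0, -0.0, -0.0], [0.0002, 0.0075, 0.0061], 0], [[0.0, -0.0, -0.0], [0.0002, 0.0091, 0.0078], 0], [[0.0, -0.0, -0.0], [0.0002, 0.0106, 0.0095], 0], [[0.0, -0.0, -0.0], [0.0002, 0.012, 0.0113], 0], [[0.0, -0.0, -0.0], [0.0002, 0.0134, 0.0132], 0], [[0.0, -0.0, -0.0], [0.0002, 0.0147, 0.0151], 0], [[0.0, -0.0, -0.0], [0.0002, 0.0159, 0.0171], 0]]
end th 2.61
```

Request:
jog_arm --deltas '[[[0,0,0],[0,0.0023,0.0015],0],[[0,0,0],[0,0.0041,0.003],0],[[0,0,0],[0,0.0058,0.0045],0],[[0,0,0],[0,0.0075,0.0061],0],[[0,0,0],[0,0.0091,0.0078],0],[[0,0,0],[0,0.0106,0.0095],0],[[0,0,0],[0,0.012,0.0113],0],[[0,0,0],[0,0.0134,0.0132],0],[[0,0,0],[0,0.0147,0.0151],0],[[0,0,0],[0,0.0159,0.0171],0]]'

```text
time: 10.0
eef_pos: [0.5909, 0.1035, 0.1206]
tcp_rot: [0.708, -0.024, 0.023, -0.706]
contact_force: [-2.5, 0.4, 3.5]
opening: 0.195
```

```bash
python3 turn.py fwd 2.61 .042
```

```text
{'tag': 'fwd', 'time': 10.0, 'th': 2.5937, 'R': 0.0552, 'x': -0.0002, 'ft': 1.6588, 'fr': 3.0779, 'fx': 2.5593, 'op': 0.1954}
rot [ 0.002 -0.    -0.001]
[[[0.002, -0.0, -0.001], [0.0002, 0.0014, 0.0029], 0], [[0.002, -0.0, -0.001], [0.0002, 0.0025, 0.0049], 0], [[0.002, -0.0, -0.001], [0.0002, 0.0034, 0.007], 0], [[0.002, -0.0, -0.001], [0.0002, 0.0043, 0.0092], 0], [[0.002, -0.0, -0.001], [0.0002, 0.0051, 0.0114], 0], [[0.002, -0.0, -0.001], [0.0002, 0.0057, 0.0136], 0], [[0.002, -0.0, -0.001], [0.0002, 0.0063, 0.0158], 0], [[0.002, -0.0, -0.001], [0.0002, 0.0068, 0.0181], 0], [[0.002, -0.0, -0.001], [0.0002, 0.0072, 0.0203], 0], [[0.002, -0.0, -0.001], [0.0002, 0.0075, 0.0226], 0]]
end th 3.03
```

Request:
jog_arm --deltas '[[[0.002,0,0],[0,0.0014,0.0029],0],[[0.002,0,0],[0,0.0025,0.0049],0],[[0.002,0,0],[0,0.0034,0.007],0],[[0.002,0,0],[0,0.0043,0.0092],0],[[0.002,0,0],[0,0.0051,0.0114],0],[[0.002,0,0],[0,0.0057,0.0136],0],[[0.002,0,0],[0,0.0063,0.0158],0],[[0.002,0,0],[0,0.0068,0.0181],0],[[0.002,0,0],[0,0.0072,0.0203],0],[[0.002,0,0],[0,0.0075,0.0226],0]]'

```text
time: 10.83
eef_pos: [0.5925, 0.1259, 0.1127]
tcp_rot: [0.707, -0.024, 0.023, -0.706]
contact_force: [-0.4, -0.6, 2.1]
opening: 0.197
```

```bash
python3 turn.py fwd 3.03 .042
```

```text
{'tag': 'fwd', 'time': 10.8333, 'th': 3.0287, 'R': 0.0554, 'x': -0.0001, 'ft': 0.9012, 'fr': 2.002, 'fx': 0.3233, 'op': 0.1966}
rot [ 0.001 -0.    -0.001]
[[[0.001, -0.0, -0.001], [0.0001, -0.0001, 0.0024], 0], [[0.001, -0.0, -0.001], [0.0001, -0.0, 0.0047], 0], [[0.001, -0.0, -0.001], [0.0001, -0.0, 0.007], 0], [[0.001, -0.0, -0.001], [0.0001, -0.0001, 0.0093], 0], [[0.001, -0.0, -0.001], [0.0001, -0.0003, 0.0116], 0], [[0.001, -0.0, -0.001], [0.0001, -0.0006, 0.0139], 0], [[0.001, -0.0, -0.001], [0.0001, -0.0009, 0.0162], 0], [[0.001, -0.0, -0.001], [0.0001, -0.0014, 0.0185], 0], [[0.001, -0.0, -0.001], [0.0001, -0.002, 0.0207], 0], [[0.001, -0.0, -0.001], [0.0001, -0.0026, 0.0229], 0]]
end th 3.4499999999999997
```

Request:
jog_arm --deltas '[[[0.001,0,0],[0,0,0.0024],0],[[0.001,0,0],[0,0,0.0047],0],[[0.001,0,0],[0,0,0.007],0],[[0.001,0,0],[0,-0.0001,0.0093],0],[[0.001,0,0],[0,-0.0003,0.0116],0],[[0.001,0,0],[0,-0.0006,0.0139],0],[[0.001,0,0],[0,-0.0009,0.0162],0],[[0.001,0,0],[0,-0.0014,0.0185],0],[[0.001,0,0],[0,-0.002,0.0207],0],[[0.001,0,0],[0,-0.0026,0.0229],0]]'

```text
time: 11.67
eef_pos: [0.594, 0.1491, 0.1149]
tcp_rot: [-0.707, 0.024, -0.023, 0.707]
contact_force: [2.7, -1.7, -2.3]
opening: 0.192
```

```bash
python3 turn.py fwd 3.45 .042
```

```text
{'tag': 'fwd', 'time': 11.6667, 'th': -2.8303, 'R': 0.0554, 'x': -0.0001, 'ft': 2.2011, 'fr': -1.7586, 'fx': -2.8164, 'op': 0.1923}
rot [-0. -0. -0.]
[[[-0.0, -0.0, -0.0], [0.0001, -0.0011, 0.0019], 0], [[-0.0, -0.0, -0.0], [0.0001, -0.0019, 0.0041], 0], [[-0.0, -0.0, -0.0], [0.0001, -0.0029, 0.0062], 0], [[-0.0, -0.0, -0.0], [0.0001, -0.0039, 0.0082], 0], [[-0.0, -0.0, -0.0], [0.0001, -0.005, 0.0103], 0], [[-0.0, -0.0, -0.0], [0.0001, -0.0062, 0.0123], 0], [[-0.0, -0.0, -0.0], [0.0001, -0.0074, 0.0142], 0], [[-0.0, -0.0, -0.0], [0.0001, -0.0088, 0.0161], 0], [[-0.0, -0.0, -0.0], [0.0001, -0.0102, 0.0179], 0], [[-0.0, -0.0, -0.0], [0.0001, -0.0117, 0.0196], 0]]
end th 3.87
```

Request:
jog_arm --deltas '[[[0,0,0],[0,-0.0011,0.0019],0],[[0,0,0],[0,-0.0019,0.0041],0],[[0,0,0],[0,-0.0029,0.0062],0],[[0,0,0],[0,-0.0039,0.0082],0],[[0,0,0],[0,-0.005,0.0103],0],[[0,0,0],[0,-0.0062,0.0123],0],[[0,0,0],[0,-0.0074,0.0142],0],[[0,0,0],[0,-0.0088,0.0161],0],[[0,0,0],[0,-0.0102,0.0179],0],[[0,0,0],[0,-0.0117,0.0196],0]]'

```text
time: 12.5
eef_pos: [0.5954, 0.1693, 0.1266]
tcp_rot: [-0.706, 0.024, -0.024, 0.707]
contact_force: [4.6, 1.6, -5.6]
opening: 0.198
```

```bash
python3 turn.py fwd 3.87 .042
```

```text
{'tag': 'fwd', 'time': 12.5, 'th': -2.4053, 'R': 0.0555, 'x': -0.0001, 'ft': 2.3477, 'fr': -5.4242, 'fx': -4.5205, 'op': 0.1977}
rot [-0.001 -0.    -0.   ]
[[[-0.001, -0.0, -0.0], [0.0001, -0.0016, 0.001], 0], [[-0.001, -0.0, -0.0], [0.0001, -0.0033, 0.0027], 0], [[-0.001, -0.0, -0.0], [0.0001, -0.005, 0.0042], 0], [[-0.001, -0.0, -0.0], [0.0001, -0.0068, 0.0057], 0], [[-0.001, -0.0, -0.0], [0.0001, -0.0086, 0.0071], 0], [[-0.001, -0.0, -0.0], [0.0001, -0.0105, 0.0084], 0], [[-0.001, -0.0, -0.0], [0.0001, -0.0124, 0.0097], 0], [[-0.001, -0.0, -0.0], [0.0001, -0.0144, 0.0109], 0], [[-0.001, -0.0, -0.0], [0.0001, -0.0165, 0.0119], 0], [[-0.001, -0.0, -0.0], [0.0001, -0.0185, 0.0129], 0]]
end th 4.29
```

Request:
jog_arm --deltas '[[[0,0,0],[0,-0.0016,0.001],0],[[0,0,0],[0,-0.0033,0.0027],0],[[0,0,0],[0,-0.005,0.0042],0],[[0,0,0],[0,-0.0068,0.0057],0],[[0,0,0],[0,-0.0086,0.0071],0],[[0,0,0],[0,-0.0105,0.0084],0],[[0,0,0],[0,-0.0124,0.0097],0],[[0,0,0],[0,-0.0144,0.0109],0],[[0,0,0],[0,-0.0165,0.0119],0],[[0,0,0],[0,-0.0185,0.0129],0]]'

```text
time: 13.33
eef_pos: [0.5964, 0.1831, 0.1454]
tcp_rot: [-0.706, 0.023, -0.024, 0.708]
contact_force: [4.3, 2.5, -3.7]
opening: 0.192
```

```bash
python3 turn.py fwd 4.29 .042
```

```text
{'tag': 'fwd', 'time': 13.3333, 'th': -1.9822, 'R': 0.0557, 'x': -0.0, 'ft': 2.2931, 'fr': -4.0083, 'fx': -4.1388, 'op': 0.192}
rot [-0.003 -0.     0.001]
[[[-0.003, -0.0, 0.001], [0.0, -0.0019, -0.0], 0], [[-0.003, -0.0, 0.001], [0.0, -0.004, 0.0008], 0], [[-0.003, -0.0, 0.001], [0.0, -0.0062, 0.0015], 0], [[-0.003, -0.0, 0.001], [0.0, -0.0084, 0.0022], 0], [[-0.003, -0.0, 0.001], [0.0, -0.0107, 0.0027], 0], [[-0.003, -0.0, 0.001], [0.0, -0.013, 0.0032], 0], [[-0.003, -0.0, 0.001], [0.0, -0.0152, 0.0035], 0], [[-0.003, -0.0, 0.001], [0.0, -0.0175, 0.0038], 0], [[-0.003, -0.0, 0.001], [0.0, -0.0198, 0.0039], 0], [[-0.003, -0.0, 0.001], [0.0, -0.0221, 0.004], 0]]
end th 4.71
```

Request:
jog_arm --deltas '[[[-0.002,0,0],[0,-0.0019,0],0],[[-0.002,0,0],[0,-0.004,0.0008],0],[[-0.002,0,0],[0,-0.0062,0.0015],0],[[-0.002,0,0],[0,-0.0084,0.0022],0],[[-0.002,0,0],[0,-0.0107,0.0027],0],[[-0.002,0,0],[0,-0.013,0.0032],0],[[-0.002,0,0],[0,-0.0152,0.0035],0],[[-0.002,0,0],[0,-0.0175,0.0038],0],[[-0.002,0,0],[0,-0.0198,0.0039],0],[[-0.002,0,0],[0,-0.0221,0.004],0]]'

```text
time: 14.17
eef_pos: [0.5968, 0.1877, 0.1679]
tcp_rot: [-0.706, 0.023, -0.024, 0.707]
contact_force: [4.7, 1.7, -3.4]
opening: 0.193
```

```bash
python3 turn.py fwd 4.71 .042
```

```text
{'tag': 'fwd', 'time': 14.1667, 'th': -1.5671, 'R': 0.0557, 'x': 0.0, 'ft': 3.4408, 'fr': -2.0175, 'fx': -4.5976, 'op': 0.1927}
rot [-0.002 -0.     0.001]
[[[-0.002, -0.0, 0.001], [-0.0, -0.002, -0.0008], 0], [[-0.002, -0.0, 0.001], [-0.0, -0.0043, -0.0009], 0], [[-0.002, -0.0, 0.001], [-0.0, -0.0066, -0.0011], 0], [[-0.002, -0.0, 0.001], [-0.0, -0.0089, -0.0015], 0], [[-0.002, -0.0, 0.001], [-0.0, -0.0111, -0.0019], 0], [[-0.002, -0.0, 0.001], [-0.0, -0.0134, -0.0024], 0], [[-0.002, -0.0, 0.001], [-0.0, -0.0156, -0.003], 0], [[-0.002, -0.0, 0.001], [-0.0, -0.0178, -0.0037], 0], [[-0.002, -0.0, 0.001], [-0.0, -0.02, -0.0045], 0], [[-0.002, -0.0, 0.001], [-0.0, -0.0221, -0.0054], 0]]
end th 5.13
```

Request:
jog_arm --deltas '[[[-0.002,0,0],[0,-0.002,-0.0008],0],[[-0.002,0,0],[0,-0.0043,-0.0009],0],[[-0.002,0,0],[0,-0.0066,-0.0011],0],[[-0.002,0,0],[0,-0.0089,-0.0015],0],[[-0.002,0,0],[0,-0.0111,-0.0019],0],[[-0.002,0,0],[0,-0.0134,-0.0024],0],[[-0.002,0,0],[0,-0.0156,-0.003],0],[[-0.002,0,0],[0,-0.0178,-0.0037],0],[[-0.002,0,0],[0,-0.02,-0.0045],0],[[-0.002,0,0],[0,-0.0221,-0.0054],0]]'

```text
time: 15.0
eef_pos: [0.5964, 0.1829, 0.1901]
tcp_rot: [-0.706, 0.023, -0.024, 0.707]
contact_force: [4.6, 1.7, -4.8]
opening: 0.199
```

```bash
python3 turn.py fwd 5.13 .042
```

```text
{'tag': 'fwd', 'time': 15.0, 'th': -1.1561, 'R': 0.0556, 'x': 0.0, 'ft': 5.2141, 'fr': 0.1286, 'fx': -4.4941, 'op': 0.1989}
rot [-0.002 -0.     0.002]
[[[-0.002, -0.0, 0.002], [-0.0, -0.002, -0.0016], 0], [[-0.002, -0.0, 0.002], [-0.0, -0.004, -0.0027], 0], [[-0.002, -0.0, 0.002], [-0.0, -0.006, -0.0038], 0], [[-0.002, -0.0, 0.002], [-0.0, -0.008, -0.0051], 0], [[-0.002, -0.0, 0.002], [-0.0, -0.0099, -0.0064], 0], [[-0.002, -0.0, 0.002], [-0.0, -0.0117, -0.0078], 0], [[-0.002, -0.0, 0.002], [-0.0, -0.0135, -0.0092], 0], [[-0.002, -0.0, 0.002], [-0.0, -0.0152, -0.0108], 0], [[-0.002, -0.0, 0.002], [0.0, -0.0169, -0.0124], 0], [[-0.002, -0.0, 0.002], [0.0, -0.0185, -0.0141], 0]]
end th 5.55
```

Request:
jog_arm --deltas '[[[-0.002,0,0.002],[0,-0.002,-0.0016],0],[[-0.002,0,0.002],[0,-0.004,-0.0027],0],[[-0.002,0,0.002],[0,-0.006,-0.0038],0],[[-0.002,0,0.002],[0,-0.008,-0.0051],0],[[-0.002,0,0.002],[0,-0.0099,-0.0064],0],[[-0.002,0,0.002],[0,-0.0117,-0.0078],0],[[-0.002,0,0.002],[0,-0.0135,-0.0092],0],[[-0.002,0,0.002],[0,-0.0152,-0.0108],0],[[-0.002,0,0.002],[0,-0.0169,-0.0124],0],[[-0.002,0,0.002],[0,-0.0185,-0.0141],0]]'

```text
time: 15.83
eef_pos: [0.5955, 0.1698, 0.2084]
tcp_rot: [-0.706, 0.023, -0.023, 0.707]
contact_force: [5.4, 4.0, -6.3]
opening: 0.196
```

```bash
python3 turn.py fwd 5.55 .042
cat > fit.py <<'E'
import json,numpy as np
from scipy.optimize import least_squares
L=[json.loads(l) for l in open("log.jsonl")]
def fit(tags):
    E=[e for e in L if e["tag"] in tags]
    th=np.array([e["th"] for e in E]);ft=np.array([e["ft"] for e in E]);sg=np.array([1. if e["tag"]=="fwd" else -1 for e in E])
    A=np.stack([sg,np.sin(th),np.cos(th)],1); x,*_=np.linalg.lstsq(A,ft,rcond=None)
    r=ft-A@x; print(tags,"N",len(E),"drag",x[0],"amp",np.hypot(x[1],x[2]),"th_down",np.arctan2(-x[2],x[1]),"rms",r.std()); print(r.round(1))
fit(["fwd"]); 
if any(e["tag"]=="rev" for e in L): fit(["rev"]); fit(["fwd","rev"])
E
python3 fit.py
```

```text
{'tag': 'fwd', 'time': 15.8333, 'th': -0.7477, 'R': 0.0554, 'x': -0.0001, 'ft': 7.4616, 'fr': 1.6309, 'fx': -5.0796, 'op': 0.1958}
rot [-0.002  0.    -0.   ]
[[[-0.002, 0.0, -0.0], [0.0001, -0.0017, -0.0026], 0], [[-0.002, 0.0, -0.0], [0.0001, -0.0032, -0.0044], 0], [[-0.002, 0.0, -0.0], [0.0001, -0.0045, -0.0063], 0], [[-0.002, 0.0, -0.0], [0.0001, -0.0058, -0.0082], 0], [[-0.002, 0.0, -0.0], [0.0001, -0.007, -0.0102], 0], [[-0.002, 0.0, -0.0], [0.0001, -0.0081, -0.0122], 0], [[-0.002, 0.0, -0.0], [0.0001, -0.0091, -0.0143], 0], [[-0.002, 0.0, -0.0], [0.0001, -0.0101, -0.0164], 0], [[-0.002, 0.0, -0.0], [0.0001, -0.0109, -0.0186], 0], [[-0.002, 0.0, -0.0], [0.0001, -0.0117, -0.0207], 0]]
end th 5.97
['fwd'] N 15 drag 4.638936682133637 amp 3.1919513377721684 th_down -1.360778610791626 rms 0.5671547069023403
[-0.  -0.4  0.1 -0.2 -0.6  0.8  0.6 -0.7 -0.7  0.7  0.5 -0.5 -0.5 -0.1
  1. ]
```

Request:
jog_arm --deltas '[[[-0.002,0,0],[0,-0.0017,-0.0026],0],[[-0.002,0,0],[0,-0.0032,-0.0044],0],[[-0.002,0,0],[0,-0.0045,-0.0063],0],[[-0.002,0,0],[0,-0.0058,-0.0082],0],[[-0.002,0,0],[0,-0.007,-0.0102],0],[[-0.002,0,0],[0,-0.0081,-0.0122],0],[[-0.002,0,0],[0,-0.0091,-0.0143],0],[[-0.002,0,0],[0,-0.0101,-0.0164],0],[[-0.002,0,0],[0,-0.0109,-0.0186],0],[[-0.002,0,0],[0,-0.0117,-0.0207],0]]'

```text
time: 16.67
eef_pos: [0.5941, 0.1507, 0.2197]
tcp_rot: [-0.706, 0.023, -0.024, 0.708]
contact_force: [6.2, 4.3, -5.1]
opening: 0.196
```

```bash
python3 turn.py fwd 5.97 -.042
```

```text
{'tag': 'fwd', 'time': 16.6667, 'th': -0.3436, 'R': 0.0552, 'x': -0.0001, 'ft': 6.1451, 'fr': 3.2391, 'fx': -5.8723, 'op': 0.1958}
rot [-0.003  0.     0.001]
[[[-0.003, 0.0, 0.001], [0.0001, 0.0004, 0.0005], 0], [[-0.003, 0.0, 0.001], [0.0001, 0.0013, 0.0027], 0], [[-0.003, 0.0, 0.001], [0.0001, 0.0022, 0.0048], 0], [[-0.003, 0.0, 0.001], [0.0001, 0.0032, 0.0069], 0], [[-0.003, 0.0, 0.001], [0.0001, 0.0043, 0.0089], 0], [[-0.003, 0.0, 0.001], [0.0001, 0.0056, 0.0108], 0], [[-0.003, 0.0, 0.001], [0.0001, 0.0068, 0.0128], 0], [[-0.003, 0.0, 0.001], [0.0001, 0.0082, 0.0146], 0], [[-0.003, 0.0, 0.001], [0.0001, 0.0096, 0.0164], 0], [[-0.003, 0.0, 0.001], [0.0001, 0.0112, 0.0182], 0]]
end th 5.55
```

```bash
python3 turn.py skip 5.97 -.05
```

```text
{'tag': 'skip', 'time': 16.6667, 'th': -0.3436, 'R': 0.0552, 'x': -0.0001, 'ft': 6.1451, 'fr': 3.2391, 'fx': -5.8723, 'op': 0.1958}
rot [-0.003  0.     0.001]
[[[-0.003, 0.0, 0.001], [0.0001, 0.0006, 0.0009], 0], [[-0.003, 0.0, 0.001], [0.0001, 0.0016, 0.0035], 0], [[-0.003, 0.0, 0.001], [0.0001, 0.0028, 0.006], 0], [[-0.003, 0.0, 0.001], [0.0001, 0.0041, 0.0084], 0], [[-0.003, 0.0, 0.001], [0.0001, 0.0055, 0.0108], 0], [[-0.003, 0.0, 0.001], [0.0001, 0.007, 0.013], 0], [[-0.003, 0.0, 0.001], [0.0001, 0.0087, 0.0152], 0], [[-0.003, 0.0, 0.001], [0.0001, 0.0104, 0.0174], 0], [[-0.003, 0.0, 0.001], [0.0001, 0.0123, 0.0194], 0], [[-0.003, 0.0, 0.001], [0.0001, 0.0142, 0.0213], 0]]
end th 5.47
```

Request:
jog_arm --deltas '[[[-0.002,0,0],[0,0.0006,0.0009],0],[[-0.002,0,0],[0,0.0016,0.0035],0],[[-0.002,0,0],[0,0.0028,0.006],0],[[-0.002,0,0],[0,0.0041,0.0084],0],[[-0.002,0,0],[0,0.0055,0.0108],0],[[-0.002,0,0],[0,0.007,0.013],0],[[-0.002,0,0],[0,0.0087,0.0152],0],[[-0.002,0,0],[0,0.0104,0.0174],0],[[-0.002,0,0],[0,0.0123,0.0194],0],[[-0.002,0,0],[0,0.0142,0.0213],0]]'

```text
time: 17.5
eef_pos: [0.5957, 0.1723, 0.2058]
tcp_rot: [-0.706, 0.023, -0.024, 0.707]
contact_force: [1.8, -3.0, 0.9]
opening: 0.192
```

```bash
python3 turn.py rev 5.47 -.05
```

```text
{'tag': 'rev', 'time': 17.5, 'th': -0.8135, 'R': 0.0554, 'x': -0.0, 'ft': -2.6315, 'fr': 1.5119, 'fx': -2.0208, 'op': 0.1922}
rot [-0.001  0.001  0.001]
[[[-0.001, 0.001, 0.001], [0.0, 0.0023, 0.0015], 0], [[-0.001, 0.001, 0.001], [0.0, 0.0044, 0.0033], 0], [[-0.001, 0.001, 0.001], [0.0, 0.0067, 0.0049], 0], [[-0.001, 0.001, 0.001], [-0.0, 0.009, 0.0064], 0], [[-0.001, 0.001, 0.001], [-0.0, 0.0113, 0.0078], 0], [[-0.001, 0.001, 0.001], [-0.0, 0.0138, 0.0091], 0], [[-0.001, 0.001, 0.001], [-0.0, 0.0163, 0.0102], 0], [[-0.001, 0.001, 0.001], [-0.0, 0.0188, 0.0112], 0], [[-0.001, 0.001, 0.001], [-0.0, 0.0214, 0.0121], 0], [[-0.001, 0.001, 0.001], [-0.0, 0.0241, 0.0129], 0]]
end th 4.97
```

Request:
jog_arm --deltas '[[[0,0,0],[0,0.0023,0.0015],0],[[0,0,0],[0,0.0044,0.0033],0],[[0,0,0],[0,0.0067,0.0049],0],[[0,0,0],[0,0.009,0.0064],0],[[0,0,0],[0,0.0113,0.0078],0],[[0,0,0],[0,0.0138,0.0091],0],[[0,0,0],[0,0.0163,0.0102],0],[[0,0,0],[0,0.0188,0.0112],0],[[0,0,0],[0,0.0214,0.0121],0],[[0,0,0],[0,0.0241,0.0129],0]]'

```text
time: 18.33
eef_pos: [0.5967, 0.1858, 0.1818]
tcp_rot: [-0.706, 0.023, -0.024, 0.708]
contact_force: [0.5, 1.0, 3.9]
opening: 0.194
```

```bash
python3 turn.py rev 4.97 -.05
```

```text
{'tag': 'rev', 'time': 18.3333, 'th': -1.315, 'R': 0.0556, 'x': 0.0001, 'ft': -3.4858, 'fr': -1.97, 'fx': -0.4016, 'op': 0.1939}
rot [-0.003  0.001  0.001]
[[[-0.003, 0.001, 0.001], [-0.0001, 0.0027, 0.0], 0], [[-0.003, 0.001, 0.001], [-0.0001, 0.0054, 0.0005], 0], [[-0.003, 0.001, 0.001], [-0.0001, 0.0082, 0.0009], 0], [[-0.003, 0.001, 0.001], [-0.0001, 0.0109, 0.0011], 0], [[-0.003, 0.001, 0.001], [-0.0001, 0.0137, 0.0012], 0], [[-0.003, 0.001, 0.001], [-0.0001, 0.0164, 0.0011], 0], [[-0.003, 0.001, 0.001], [-0.0001, 0.0191, 0.0009], 0], [[-0.003, 0.001, 0.001], [-0.0001, 0.0219, 0.0006], 0], [[-0.003, 0.001, 0.001], [-0.0001, 0.0246, 0.0001], 0], [[-0.003, 0.001, 0.001], [-0.0001, 0.0273, -0.0005], 0]]
end th 4.47
```

Request:
jog_arm --deltas '[[[-0.002,0,0],[0,0.0027,0],0],[[-0.002,0,0],[0,0.0054,0.0005],0],[[-0.002,0,0],[0,0.0082,0.0009],0],[[-0.002,0,0],[0,0.0109,0.0011],0],[[-0.002,0,0],[0,0.0137,0.0012],0],[[-0.002,0,0],[0,0.0164,0.0011],0],[[-0.002,0,0],[0,0.0191,0.0009],0],[[-0.002,0,0],[0,0.0219,0.0006],0],[[-0.002,0,0],[0,0.0246,0.0001],0],[[-0.002,0,0],[0,0.0273,-0.0005],0]]'

```text
time: 19.17
eef_pos: [0.5967, 0.1861, 0.1542]
tcp_rot: [-0.706, 0.023, -0.024, 0.707]
contact_force: [0.7, 5.1, 4.5]
opening: 0.195
```

```bash
python3 turn.py rev 4.47 -.05
```

```text
{'tag': 'rev', 'time': 19.1667, 'th': -1.8152, 'R': 0.0557, 'x': 0.0001, 'ft': -5.6213, 'fr': -3.8905, 'fx': -0.3374, 'op': 0.1953}
rot [-0.002  0.001  0.002]
[[[-0.002, 0.001, 0.002], [-0.0001, 0.0024, -0.0014], 0], [[-0.002, 0.001, 0.002], [-0.0001, 0.005, -0.0022], 0], [[-0.002, 0.001, 0.002], [-0.0001, 0.0076, -0.0032], 0], [[-0.002, 0.001, 0.002], [-0.0001, 0.0101, -0.0043], 0], [[-0.002, 0.001, 0.002], [-0.0001, 0.0125, -0.0056], 0], [[-0.002, 0.001, 0.002], [-0.0001, 0.0149, -0.007], 0], [[-0.002, 0.001, 0.002], [-0.0001, 0.0172, -0.0084], 0], [[-0.002, 0.001, 0.002], [-0.0001, 0.0195, -0.01], 0], [[-0.002, 0.001, 0.002], [-0.0001, 0.0216, -0.0117], 0], [[-0.002, 0.001, 0.002], [-0.0001, 0.0237, -0.0136], 0]]
end th 3.9699999999999998
```

Request:
jog_arm --deltas '[[[-0.002,0,0.001],[0,0.0024,-0.0014],0],[[-0.002,0,0.001],[0,0.005,-0.0022],0],[[-0.002,0,0.001],[0,0.0076,-0.0032],0],[[-0.002,0,0.001],[0,0.0101,-0.0043],0],[[-0.002,0,0.001],[0,0.0125,-0.0056],0],[[-0.002,0,0.001],[0,0.0149,-0.007],0],[[-0.002,0,0.001],[0,0.0172,-0.0084],0],[[-0.002,0,0.001],[0,0.0195,-0.01],0],[[-0.002,0,0.001],[0,0.0216,-0.0117],0],[[-0.002,0,0.001],[0,0.0237,-0.0136],0]]'

```text
time: 20.0
eef_pos: [0.5958, 0.1732, 0.13]
tcp_rot: [-0.706, 0.023, -0.024, 0.707]
contact_force: [2.4, 6.9, 4.2]
opening: 0.197
```

```bash
python3 turn.py rev 3.97 -.05
```

```text
{'tag': 'rev', 'time': 20.0, 'th': -2.3119, 'R': 0.0558, 'x': 0.0, 'ft': -7.8256, 'fr': -2.3527, 'fx': -1.9438, 'op': 0.1965}
rot [-0.002  0.001  0.001]
[[[-0.002, 0.001, 0.001], [-0.0, 0.0015, -0.0025], 0], [[-0.002, 0.001, 0.001], [-0.0, 0.0034, -0.0045], 0], [[-0.002, 0.001, 0.001], [-0.0, 0.0051, -0.0066], 0], [[-0.002, 0.001, 0.001], [-0.0, 0.0068, -0.0088], 0], [[-0.002, 0.001, 0.001], [-0.0, 0.0084, -0.0111], 0], [[-0.002, 0.001, 0.001], [-0.0, 0.0098, -0.0134], 0], [[-0.002, 0.001, 0.001], [-0.0, 0.0111, -0.0159], 0], [[-0.002, 0.001, 0.001], [-0.0001, 0.0123, -0.0183], 0], [[-0.002, 0.001, 0.001], [-0.0001, 0.0134, -0.0209], 0], [[-0.002, 0.001, 0.001], [-0.0001, 0.0144, -0.0234], 0]]
end th 3.47
```

Request:
jog_arm --deltas '[[[-0.002,0,0.001],[0,0.0015,-0.0025],0],[[-0.002,0,0.001],[0,0.0034,-0.0045],0],[[-0.002,0,0.001],[0,0.0051,-0.0066],0],[[-0.002,0,0.001],[0,0.0068,-0.0088],0],[[-0.002,0,0.001],[0,0.0084,-0.0111],0],[[-0.002,0,0.001],[0,0.0098,-0.0134],0],[[-0.002,0,0.001],[0,0.0111,-0.0159],0],[[-0.002,0,0.001],[0,0.0123,-0.0183],0],[[-0.002,0,0.001],[0,0.0134,-0.0209],0],[[-0.002,0,0.001],[0,0.0144,-0.0234],0]]'

```text
time: 20.83
eef_pos: [0.5942, 0.1507, 0.1151]
tcp_rot: [-0.706, 0.023, -0.023, 0.707]
contact_force: [1.3, 6.4, 4.4]
opening: 0.197
```

```bash
python3 turn.py rev 3.47 -.05
```

```text
{'tag': 'rev', 'time': 20.8333, 'th': -2.8021, 'R': 0.0557, 'x': -0.0001, 'ft': -7.5383, 'fr': 1.9625, 'fx': -0.853, 'op': 0.1968}
rot [-0.002  0.    -0.   ]
[[[-0.002, 0.0, -0.0], [0.0001, 0.0003, -0.0034], 0], [[-0.002, 0.0, -0.0], [0.0001, 0.001, -0.0061], 0], [[-0.002, 0.0, -0.0], [0.0001, 0.0016, -0.0088], 0], [[-0.002, 0.0, -0.0], [0.0001, 0.002, -0.0115], 0], [[-0.002, 0.0, -0.0], [0.0001, 0.0023, -0.0143], 0], [[-0.002, 0.0, -0.0], [0.0001, 0.0024, -0.017], 0], [[-0.002, 0.0, -0.0], [0.0001, 0.0024, -0.0198], 0], [[-0.002, 0.0, -0.0], [0.0, 0.0023, -0.0225], 0], [[-0.002, 0.0, -0.0], [0.0, 0.002, -0.0252], 0], [[-0.002, 0.0, -0.0], [0.0, 0.0016, -0.028], 0]]
end th 2.97
```

Request:
jog_arm --deltas '[[[-0.002,0,0],[0,0.0003,-0.0034],0],[[-0.002,0,0],[0,0.001,-0.0061],0],[[-0.002,0,0],[0,0.0016,-0.0088],0],[[-0.002,0,0],[0,0.002,-0.0115],0],[[-0.002,0,0],[0,0.0023,-0.0143],0],[[-0.002,0,0],[0,0.0024,-0.017],0],[[-0.002,0,0],[0,0.0024,-0.0198],0],[[-0.002,0,0],[0,0.0023,-0.0225],0],[[-0.002,0,0],[0,0.002,-0.0252],0],[[-0.002,0,0],[0,0.0016,-0.028],0]]'

```text
time: 21.67
eef_pos: [0.5923, 0.124, 0.1129]
tcp_rot: [-0.706, 0.023, -0.024, 0.708]
contact_force: [3.0, 7.6, 2.6]
opening: 0.195
```

```bash
python3 turn.py rev 2.97 -.05
```

```text
{'tag': 'rev', 'time': 21.6667, 'th': 2.9933, 'R': 0.0554, 'x': -0.0002, 'ft': -7.3539, 'fr': 3.7184, 'fx': -2.4563, 'op': 0.1949}
rot [-0.002  0.     0.   ]
[[[-0.002, 0.0, 0.0], [0.0002, -0.0012, -0.0039], 0], [[-0.002, 0.0, 0.0], [0.0002, -0.0019, -0.0066], 0], [[-0.002, 0.0, 0.0], [0.0002, -0.0027, -0.0092], 0], [[-0.002, 0.0, 0.0], [0.0002, -0.0036, -0.0118], 0], [[-0.002, 0.0, 0.0], [0.0002, -0.0047, -0.0143], 0], [[-0.002, 0.0, 0.0], [0.0002, -0.0059, -0.0168], 0], [[-0.002, 0.0, 0.0], [0.0002, -0.0072, -0.0192], 0], [[-0.002, 0.0, 0.0], [0.0002, -0.0086, -0.0215], 0], [[-0.002, 0.0, 0.0], [0.0002, -0.0102, -0.0238], 0], [[-0.002, 0.0, 0.0], [0.0002, -0.0118, -0.026], 0]]
end th 2.47
```

Request:
jog_arm --deltas '[[[-0.002,0,0],[0,-0.0012,-0.0039],0],[[-0.002,0,0],[0,-0.0019,-0.0066],0],[[-0.002,0,0],[0,-0.0027,-0.0092],0],[[-0.002,0,0],[0,-0.0036,-0.0118],0],[[-0.002,0,0],[0,-0.0047,-0.0143],0],[[-0.002,0,0],[0,-0.0059,-0.0168],0],[[-0.002,0,0],[0,-0.0072,-0.0192],0],[[-0.002,0,0],[0,-0.0086,-0.0215],0],[[-0.002,0,0],[0,-0.0102,-0.0238],0],[[-0.002,0,0],[0,-0.0118,-0.026],0]]'

```text
time: 22.5
eef_pos: [0.5906, 0.0994, 0.1235]
tcp_rot: [-0.705, 0.023, -0.024, 0.708]
contact_force: [3.7, 8.6, 0.6]
opening: 0.194
```

```bash
python3 turn.py rev 2.47 -.05; python3 fit.py
```

```text
{'tag': 'rev', 'time': 22.5, 'th': 2.5032, 'R': 0.0551, 'x': -0.0003, 'ft': -6.784, 'fr': 5.7402, 'fx': -3.124, 'op': 0.1943}
rot [-0.004 -0.     0.001]
[[[-0.004, -0.0, 0.001], [0.0003, -0.0029, -0.0035], 0], [[-0.004, -0.0, 0.001], [0.0003, -0.0048, -0.0055], 0], [[-0.004, -0.0, 0.001], [0.0003, -0.0068, -0.0074], 0], [[-0.004, -0.0, 0.001], [0.0003, -0.0089, -0.0092], 0], [[-0.004, -0.0, 0.001], [0.0003, -0.011, -0.0109], 0], [[-0.004, -0.0, 0.001], [0.0003, -0.0133, -0.0125], 0], [[-0.004, -0.0, 0.001], [0.0003, -0.0156, -0.014], 0], [[-0.004, -0.0, 0.001], [0.0003, -0.018, -0.0154], 0], [[-0.004, -0.0, 0.001], [0.0003, -0.0204, -0.0166], 0], [[-0.004, -0.0, 0.001], [0.0003, -0.0229, -0.0178], 0]]
end th 1.9700000000000002
['fwd'] N 16 drag 4.572957278103714 amp 3.079107859297277 th_down -1.3386206441629618 rms 0.6147601442979063
[ 0.2 -0.2  0.3 -0.1 -0.5  0.8  0.5 -0.7 -0.8  0.7  0.5 -0.4 -0.4  0.1
  1.2 -1. ]
['rev'] N 7 drag 4.243759370582705 amp 3.5710826230144797 th_down -1.3801422951398126 rms 0.3847199862318046
[-0.3  0.5  0.1 -0.7  0.2  0.3 -0.1]
['fwd', 'rev'] N 23 drag 4.52507232850838 amp 3.143914236154261 th_down -1.375163937323071 rms 0.5753044959631012
[ 0.1 -0.3  0.3 -0.  -0.4  1.   0.7 -0.6 -0.6  0.8  0.5 -0.4 -0.5  0.
  1.1 -1.1  0.2  0.9  0.2 -0.8  0.1  0.1 -0.1]
```

Request:
jog_arm --deltas '[[[-0.003,0,0.001],[0,-0.0029,-0.0035],0],[[-0.003,0,0.001],[0,-0.0048,-0.0055],0],[[-0.003,0,0.001],[0,-0.0068,-0.0074],0],[[-0.003,0,0.001],[0,-0.0089,-0.0092],0],[[-0.003,0,0.001],[0,-0.011,-0.0109],0],[[-0.003,0,0.001],[0,-0.0133,-0.0125],0],[[-0.003,0,0.001],[0,-0.0156,-0.014],0],[[-0.003,0,0.001],[0,-0.018,-0.0154],0],[[-0.003,0,0.001],[0,-0.0204,-0.0166],0],[[-0.003,0,0.001],[0,-0.0229,-0.0178],0]]'

```text
time: 23.33
eef_pos: [0.5894, 0.0828, 0.1445]
tcp_rot: [-0.705, 0.023, -0.024, 0.708]
contact_force: [6.0, 7.2, -1.4]
opening: 0.199
```

```bash
python3 turn.py rev 1.97 -.05
```

```text
{'tag': 'rev', 'time': 23.3333, 'th': 2.0099, 'R': 0.0547, 'x': -0.0003, 'ft': -4.5293, 'fr': 6.2594, 'fx': -5.5366, 'op': 0.1988}
rot [-0.004 -0.     0.   ]
[[[-0.004, -0.0, 0.0], [0.0003, -0.0044, -0.0022], 0], [[-0.004, -0.0, 0.0], [0.0003, -0.007, -0.003], 0], [[-0.004, -0.0, 0.0], [0.0003, -0.0097, -0.0038], 0], [[-0.004, -0.0, 0.0], [0.0003, -0.0124, -0.0044], 0], [[-0.004, -0.0, 0.0], [0.0003, -0.0151, -0.0048], 0], [[-0.004, -0.0, 0.0], [0.0003, -0.0178, -0.0052], 0], [[-0.004, -0.0, 0.0], [0.0003, -0.0206, -0.0054], 0], [[-0.004, -0.0, 0.0], [0.0003, -0.0233, -0.0054], 0], [[-0.004, -0.0, 0.0], [0.0003, -0.0261, -0.0053], 0], [[-0.004, -0.0, 0.0], [0.0004, -0.0288, -0.0051], 0]]
end th 1.47
```

Request:
jog_arm --deltas '[[[-0.003,0,0],[0,-0.0044,-0.0022],0],[[-0.003,0,0],[0,-0.007,-0.003],0],[[-0.003,0,0],[0,-0.0097,-0.0038],0],[[-0.003,0,0],[0,-0.0124,-0.0044],0],[[-0.003,0,0],[0,-0.0151,-0.0048],0],[[-0.003,0,0],[0,-0.0178,-0.0052],0],[[-0.003,0,0],[0,-0.0206,-0.0054],0],[[-0.003,0,0],[0,-0.0233,-0.0054],0],[[-0.003,0,0],[0,-0.0261,-0.0053],0],[[-0.003,0,0],[0,-0.0288,-0.0051],0]]'

```text
time: 24.17
eef_pos: [0.589, 0.078, 0.1706]
tcp_rot: [-0.706, 0.024, -0.024, 0.707]
contact_force: [6.7, 4.1, -4.5]
opening: 0.193
```

```bash
python3 turn.py rev 1.47 -.05
```

```text
{'tag': 'rev', 'time': 24.1667, 'th': 1.5168, 'R': 0.0544, 'x': -0.0004, 'ft': -4.2268, 'fr': 4.7571, 'fx': -6.3832, 'op': 0.1933}
rot [-0.002 -0.001  0.001]
[[[-0.002, -0.001, 0.001], [0.0004, -0.0053, -0.0], 0], [[-0.002, -0.001, 0.001], [0.0004, -0.008, 0.0005], 0], [[-0.002, -0.001, 0.001], [0.0004, -0.0107, 0.0011], 0], [[-0.002, -0.001, 0.001], [0.0004, -0.0134, 0.0018], 0], [[-0.002, -0.001, 0.001], [0.0004, -0.016, 0.0027], 0], [[-0.002, -0.001, 0.001], [0.0004, -0.0185, 0.0037], 0], [[-0.002, -0.001, 0.001], [0.0004, -0.021, 0.0049], 0], [[-0.002, -0.001, 0.001], [0.0004, -0.0235, 0.0061], 0], [[-0.002, -0.001, 0.001], [0.0004, -0.0258, 0.0075], 0], [[-0.002, -0.001, 0.001], [0.0004, -0.0281, 0.009], 0]]
end th 0.97
```

Request:
jog_arm --deltas '[[[-0.002,0,0],[0,-0.0053,0],0],[[-0.002,0,0],[0,-0.008,0.0005],0],[[-0.002,0,0],[0,-0.0107,0.0011],0],[[-0.002,0,0],[0,-0.0134,0.0018],0],[[-0.002,0,0],[0,-0.016,0.0027],0],[[-0.002,0,0],[0,-0.0185,0.0037],0],[[-0.002,0,0],[0,-0.021,0.0049],0],[[-0.002,0,0],[0,-0.0235,0.0061],0],[[-0.002,0,0],[0,-0.0258,0.0075],0],[[-0.002,0,0],[0,-0.0281,0.009],0]]'

```text
time: 25.0
eef_pos: [0.5896, 0.0859, 0.1959]
tcp_rot: [0.707, -0.024, 0.024, -0.706]
contact_force: [5.9, 0.7, -4.2]
opening: 0.194
```

```bash
python3 turn.py rev .97 -.05
```

```text
{'tag': 'rev', 'time': 25.0, 'th': 1.0243, 'R': 0.0543, 'x': -0.0003, 'ft': -3.0349, 'fr': 3.1599, 'fx': -5.8212, 'op': 0.1937}
rot [ 0.002 -0.001  0.   ]
[[[0.002, -0.001, 0.0], [0.0003, -0.0051, 0.0026], 0], [[0.002, -0.001, 0.0], [0.0003, -0.0073, 0.0043], 0], [[0.002, -0.001, 0.0], [0.0003, -0.0093, 0.0062], 0], [[0.002, -0.001, 0.0], [0.0003, -0.0113, 0.0081], 0], [[0.002, -0.001, 0.0], [0.0003, -0.0131, 0.0101], 0], [[0.002, -0.001, 0.0], [0.0003, -0.0149, 0.0122], 0], [[0.002, -0.001, 0.0], [0.0003, -0.0166, 0.0144], 0], [[0.002, -0.001, 0.0], [0.0003, -0.0181, 0.0167], 0], [[0.002, -0.001, 0.0], [0.0003, -0.0195, 0.019], 0], [[0.002, -0.001, 0.0], [0.0003, -0.0209, 0.0214], 0]]
end th 0.47
```

Request:
jog_arm --deltas '[[[0.002,0,0],[0,-0.0051,0.0026],0],[[0.002,0,0],[0,-0.0073,0.0043],0],[[0.002,0,0],[0,-0.0093,0.0062],0],[[0.002,0,0],[0,-0.0113,0.0081],0],[[0.002,0,0],[0,-0.0131,0.0101],0],[[0.002,0,0],[0,-0.0149,0.0122],0],[[0.002,0,0],[0,-0.0166,0.0144],0],[[0.002,0,0],[0,-0.0181,0.0167],0],[[0.002,0,0],[0,-0.0195,0.019],0],[[0.002,0,0],[0,-0.0209,0.0214],0]]'

```text
time: 25.83
eef_pos: [0.591, 0.1068, 0.2159]
tcp_rot: [0.707, -0.024, 0.024, -0.706]
contact_force: [5.4, -0.7, -3.6]
opening: 0.197
```

```bash
python3 turn.py rev .47 -.05
```

```text
{'tag': 'rev', 'time': 25.8333, 'th': 0.4853, 'R': 0.0545, 'x': -0.0003, 'ft': -1.9917, 'fr': 2.9715, 'fx': -5.4564, 'op': 0.197}
rot [ 0.001 -0.002 -0.   ]
[[[0.001, -0.002, -0.0], [0.0003, -0.0021, 0.003], 0], [[0.001, -0.002, -0.0], [0.0003, -0.0031, 0.0055], 0], [[0.001, -0.002, -0.0], [0.0003, -0.004, 0.0081], 0], [[0.001, -0.002, -0.0], [0.0003, -0.0049, 0.0107], 0], [[0.001, -0.002, -0.0], [0.0003, -0.0055, 0.0134], 0], [[0.001, -0.002, -0.0], [0.0003, -0.0061, 0.0161], 0], [[0.001, -0.002, -0.0], [0.0003, -0.0065, 0.0188], 0], [[0.001, -0.002, -0.0], [0.0003, -0.0067, 0.0215], 0], [[0.001, -0.002, -0.0], [0.0002, -0.0068, 0.0243], 0], [[0.001, -0.002, -0.0], [0.0002, -0.0068, 0.027], 0]]
end th -0.030000000000000027
```

Request:
jog_arm --deltas '[[[0.001,0,0],[0,-0.0021,0.003],0],[[0.001,0,0],[0,-0.0031,0.0055],0],[[0.001,0,0],[0,-0.004,0.0081],0],[[0.001,0,0],[0,-0.0049,0.0107],0],[[0.001,0,0],[0,-0.0055,0.0134],0],[[0.001,0,0],[0,-0.0061,0.0161],0],[[0.001,0,0],[0,-0.0065,0.0188],0],[[0.001,0,0],[0,-0.0067,0.0215],0],[[0.001,0,0],[0,-0.0068,0.0243],0],[[0.001,0,0],[0,-0.0068,0.027],0]]'

```text
time: 26.67
eef_pos: [0.5929, 0.1336, 0.2225]
tcp_rot: [0.707, -0.024, 0.024, -0.706]
contact_force: [5.6, -1.4, -2.0]
opening: 0.196
```

```bash
python3 turn.py rev -.03 -.05
```

```text
{'tag': 'rev', 'time': 26.6667, 'th': -0.0267, 'R': 0.0548, 'x': -0.0002, 'ft': -0.9788, 'fr': 2.0566, 'fx': -5.7222, 'op': 0.1962}
rot [ 0.001 -0.002 -0.   ]
[[[0.001, -0.002, -0.0], [0.0002, -0.0001, 0.0029], 0], [[0.001, -0.002, -0.0], [0.0002, 0.0002, 0.0057], 0], [[0.001, -0.002, -0.0], [0.0002, 0.0006, 0.0084], 0], [[0.001, -0.002, -0.0], [0.0002, 0.0012, 0.0111], 0], [[0.001, -0.002, -0.0], [0.0002, 0.0019, 0.0137], 0], [[0.001, -0.002, -0.0], [0.0002, 0.0027, 0.0164], 0], [[0.001, -0.002, -0.0], [0.0001, 0.0037, 0.0189], 0], [[0.001, -0.002, -0.0], [0.0001, 0.0047, 0.0215], 0], [[0.001, -0.002, -0.0], [0.0001, 0.006, 0.0239], 0], [[0.001, -0.002, -0.0], [0.0001, 0.0073, 0.0263], 0]]
end th -0.53
```

Request:
jog_arm --deltas '[[[0.001,-0.001,0],[0,0,0.0029],0],[[0.001,-0.001,0],[0,0.0002,0.0057],0],[[0.001,-0.001,0],[0,0.0006,0.0084],0],[[0.001,-0.001,0],[0,0.0012,0.0111],0],[[0.001,-0.001,0],[0,0.0019,0.0137],0],[[0.001,-0.001,0],[0,0.0027,0.0164],0],[[0.001,-0.001,0],[0,0.0037,0.0189],0],[[0.001,-0.001,0],[0,0.0047,0.0215],0],[[0.001,-0.001,0],[0,0.006,0.0239],0],[[0.001,-0.001,0],[0,0.0073,0.0263],0]]'

```text
time: 27.5
eef_pos: [0.5948, 0.16, 0.2153]
tcp_rot: [0.707, -0.024, 0.024, -0.707]
contact_force: [3.2, -3.1, -0.2]
opening: 0.19
```

```bash
python3 turn.py rev -.53 -.05; python3 fit.py
```

```text
{'tag': 'rev', 'time': 27.5, 'th': -0.53, 'R': 0.0552, 'x': -0.0001, 'ft': -2.4105, 'fr': 1.6635, 'fx': -3.4391, 'op': 0.1896}
rot [ 0.    -0.001  0.   ]
[[[0.0, -0.001, 0.0], [0.0001, 0.0016, 0.0022], 0], [[0.0, -0.001, 0.0], [0.0001, 0.0032, 0.0045], 0], [[0.0, -0.001, 0.0], [0.0001, 0.0049, 0.0067], 0], [[0.0, -0.001, 0.0], [0.0001, 0.0067, 0.0088], 0], [[0.0, -0.001, 0.0], [0.0001, 0.0085, 0.0108], 0], [[0.0, -0.001, 0.0], [0.0001, 0.0105, 0.0127], 0], [[0.0, -0.001, 0.0], [0.0001, 0.0126, 0.0145], 0], [[0.0, -0.001, 0.0], [0.0001, 0.0148, 0.0162], 0], [[0.0, -0.001, 0.0], [0.0001, 0.017, 0.0178], 0], [[0.0, -0.001, 0.0], [0.0001, 0.0193, 0.0192], 0]]
end th -1.03
['fwd'] N 16 drag 4.572957278103714 amp 3.079107859297277 th_down -1.3386206441629618 rms 0.6147601442979063
[ 0.2 -0.2  0.3 -0.1 -0.5  0.8  0.5 -0.7 -0.8  0.7  0.5 -0.4 -0.4  0.1
  1.2 -1. ]
['rev'] N 13 drag 4.526695218235199 amp 3.0896907134673737 th_down -1.4333436497114933 rms 0.4767573219823664
[ 0.1  0.7  0.1 -0.9  0.   0.1 -0.1  0.9 -0.3 -0.5 -0.4  0.5 -0.3]
['fwd', 'rev'] N 29 drag 4.5471940283627745 amp 3.0802823991651898 th_down -1.3825430294875576 rms 0.5664783252611145
[ 0.1 -0.2  0.3  0.  -0.4  1.   0.7 -0.6 -0.7  0.7  0.4 -0.5 -0.5 -0.
  1.1 -1.1  0.3  0.9  0.2 -0.8  0.1  0.1 -0.2  0.8 -0.4 -0.6 -0.4  0.6
 -0.2]
```

Forward and reverse fits agree: the heavy side is down at -1.34 and -1.43, combined -1.385. I'll go there now.

Request:
jog_arm --deltas '[[[0,0,0],[0,0.0016,0.0022],0],[[0,0,0],[0,0.0032,0.0045],0],[[0,0,0],[0,0.0049,0.0067],0],[[0,0,0],[0,0.0067,0.0088],0],[[0,0,0],[0,0.0085,0.0108],0],[[0,0,0],[0,0.0105,0.0127],0],[[0,0,0],[0,0.0126,0.0145],0],[[0,0,0],[0,0.0148,0.0162],0],[[0,0,0],[0,0.017,0.0178],0],[[0,0,0],[0,0.0193,0.0192],0]]'

```text
time: 28.33
eef_pos: [0.5962, 0.1796, 0.1962]
tcp_rot: [-0.707, 0.024, -0.024, 0.707]
contact_force: [2.9, -1.5, 3.2]
opening: 0.2
```

```bash
python3 turn.py rev -1.03 -.036; python3 fit.py|grep N
```

```text
{'tag': 'rev', 'time': 28.3333, 'th': -1.031, 'R': 0.0555, 'x': 0.0, 'ft': -3.4415, 'fr': -0.5334, 'fx': -2.9559, 'op': 0.1995}
rot [-0.001 -0.001  0.001]
[[[-0.001, -0.001, 0.001], [-0.0, 0.0019, 0.0005], 0], [[-0.001, -0.001, 0.001], [-0.0, 0.0037, 0.0015], 0], [[-0.001, -0.001, 0.001], [-0.0, 0.0055, 0.0023], 0], [[-0.001, -0.001, 0.001], [-0.0, 0.0073, 0.0031], 0], [[-0.001, -0.001, 0.001], [-0.0, 0.0091, 0.0039], 0], [[-0.001, -0.001, 0.001], [-0.0, 0.011, 0.0045], 0], [[-0.001, -0.001, 0.001], [-0.0, 0.0129, 0.0051], 0], [[-0.001, -0.001, 0.001], [-0.0, 0.0148, 0.0056], 0], [[-0.001, -0.001, 0.001], [-0.0, 0.0167, 0.0061], 0], [[-0.001, -0.001, 0.001], [-0.0, 0.0186, 0.0065], 0]]
end th -1.3900000000000001
['fwd'] N 16 drag 4.572957278103714 amp 3.079107859297277 th_down -1.3386206441629618 rms 0.6147601442979063
['rev'] N 14 drag 4.534163573765614 amp 3.084250411385444 th_down -1.4288594355501512 rms 0.4604050638166562
['fwd', 'rev'] N 30 drag 4.545732221920734 amp 3.0811854032298087 th_down -1.3834048589865564 rms 0.5569713489562573
```

Request:
jog_arm --deltas '[[[0,0,0],[0,0.0019,0.0005],0],[[0,0,0],[0,0.0037,0.0015],0],[[0,0,0],[0,0.0055,0.0023],0],[[0,0,0],[0,0.0073,0.0031],0],[[0,0,0],[0,0.0091,0.0039],0],[[0,0,0],[0,0.011,0.0045],0],[[0,0,0],[0,0.0129,0.0051],0],[[0,0,0],[0,0.0148,0.0056],0],[[0,0,0],[0,0.0167,0.0061],0],[[0,0,0],[0,0.0186,0.0065],0]]'

```text
time: 29.17
eef_pos: [0.5967, 0.1867, 0.1777]
tcp_rot: [-0.706, 0.023, -0.024, 0.707]
contact_force: [1.3, 1.5, 4.6]
opening: 0.193
```

Run:
```python
from turn import *
for i in range(4):
    s=log("hold"); ctrl.read_camera("side")
print(abs(s["dq"]).max())
s=ctrl.get_state(); c=ctrl.read_camera("wrist"); cv2.imwrite("pics/w9.png",c["pixels"])
c=ctrl.read_camera("scene"); cv2.imwrite("pics/s9.png",c["pixels"])
```

```text
{'tag': 'hold', 'time': 29.1667, 'th': -1.3905, 'R': 0.0556, 'x': 0.0001, 'ft': -4.2603, 'fr': -2.3448, 'fx': -1.1956, 'op': 0.1926}
{'tag': 'hold', 'time': 29.2167, 'th': -1.3997, 'R': 0.0555, 'x': 0.0, 'ft': -4.4819, 'fr': -4.5015, 'fx': -2.6325, 'op': 0.1933}
{'tag': 'hold', 'time': 29.2667, 'th': -1.3979, 'R': 0.0555, 'x': 0.0, 'ft': -2.2803, 'fr': -4.2039, 'fx': -3.6203, 'op': 0.196}
{'tag': 'hold', 'time': 29.3167, 'th': -1.3976, 'R': 0.0555, 'x': 0.0001, 'ft': -1.4702, 'fr': -4.8446, 'fx': -3.3591, 'op': 0.1967}
0.00200564357543596
```

View pics/s9.png

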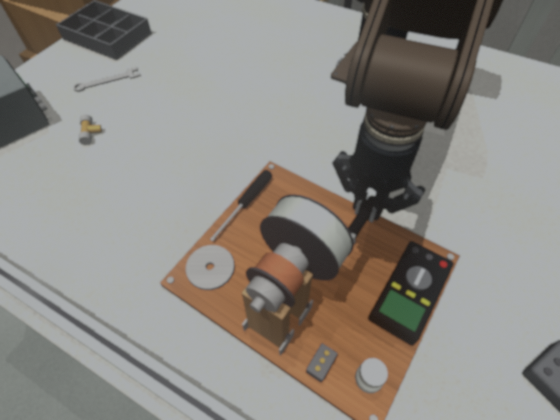

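View pics/w9.png

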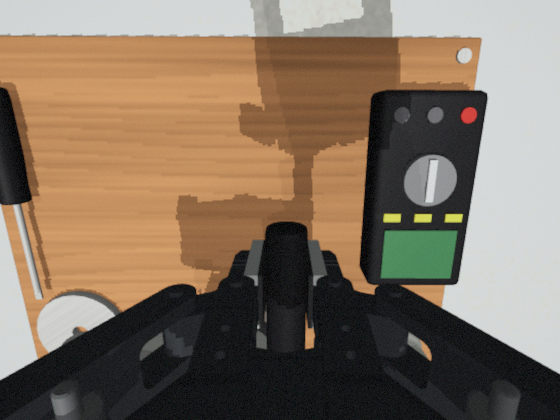

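The scene view shows the handle gripped at about (365,215), with meter, screwdriver, disc and other items where they were. The wrist view shows the handle still between the pads at (285,290). The arm is still, so I'm handing in.

```bash
python3 -c "
from plant import ctrl
print(ctrl.sign_off())"
```

```text
the job is handed in; nothing more can be done
None
```

The rotor is standing still at -1.40 rad with its heavy side straight down as near as I could measure. The gripper still holds the handle, and I've handed the job in; the sign-off gave no verdict.

- **Turning:** I turned it slowly (about 0.5–0.6 rad/s) through a little over one full turn forward, then a full turn back. I logged the pull at the handle 30 times.
- **Where it is heavy:** The forward turn puts the heavy side down at -1.34 rad and the turn back at -1.43 rad. Both together give -1.38 rad, with about 0.6 N of scatter around a 3.1 N swing. Drag came out at 4.5 N at the handle, against the 4.4 N expected.
- **Last checks:** At the end it read -1.398 rad, 0.015 rad (under 1°) from that estimate. The joints were practically still, and the gripper was closed on the handle. The last pictures show the loose things where they were. Time was about 29 s of the 72 s.
- **What disagreed:** The forward and return angles differ by 0.09 rad (about 5°). Any steady offset in the force sensor would shift the angle too. I did not measure that offset, but the few readings before gripping suggest it is only a few hundredths of a radian. A sideways push of about 5 N along the crank and some pull along the axle remained at the handle, well within limits.

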